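Refill the capsule jar from the cased beaker

ROBOT

A 6-joint arm with a two-finger parallel gripper is mounted at the origin on the work surface. World frame = base frame: x ahead of the robot, y to its left, z up, the work surface at z = 0. Lengths are in m, angles in degrees, forces in N, time in s.
With the tool pointing down it reaches from about 0.275 to 0.775 m from the base axis. Payload 14.6 kg.
Tool frame: the origin (TCP) lies midway between the tips of the shut fingers; the grasp point (between the pads) lies 19 mm behind it; z points along the fingers, y is the line along which they close (so a half turn about z gives the same grasp; the last joint's range is limited). The gripper opens to 85 mm and grips with 20 to 120 N. Pads are 22 mm wide; open, the fingers measure 114 mm over their backs; the gripper's body (76 mm by 85 mm) begins 54 mm behind the grasp point. The pads swing forward as they close: fully open they stand 13 mm farther back than shut.
Start: joints at [-84.872, 15.075, -2.767, 72.158, 0, 81.102], TCP at [0.127, -0.509, 0.231] pointing down, gripper open.
Joint ranges: [-151.79, 151.79], [-50.71, 97.33], [-67.44, 78.34], [-121.81, 120.89], [-77.56, 73.72], [-180, 180]. Speed limits (degrees/s): [108.29, 108.29, 147.25, 159.86, 180, 180].

INTERFACE

Orientations are given as a 3x3 rotation matrix whose columns are the frame's x, y, z axes.
In Python, from station import monitor, vision, order, spotter gives the robot as it stands.
- The arm moves only by the tool move_arm, never from a script. Its argument "rows" is a list of rows, each an object of numbers: "x", "y", "z": the shift along the tool's x, y, z in mm; "rx", "ry", "rz": the turn, a rotation vector about the tool's x, y, z in degrees. A call has 1 to 5 rows; each row shifts and turns the commanded pose from where the row before left it, along the tool's axes as they then stand; what a row does not reach is not made up. A row lasts 1/12 s, in which the tool goes at most 41.7 mm and 7.16 degrees, less where a joint would pass 70% of its speed; a pose out of reach is approached as far as the arm can. A call with a gripper value outside its range is refused whole. "gripper" is the opening, from 0 (shut) to 1 (fully open), set as the call begins (left out, the last holds). The fingers move at their own pace and stop on an object; "squeeze" is the grip in N (left out, the last holds). Time passes only in rows, so rows that do not move let the fingers close. It gives the time, the measured TCP pose, the force, the opening and the grip force at its end, in the units of the state.
- monitor.get_obs(): the state, without advancing time (a new reading comes with each control period).
- vision.grab_frame(name): name is "scene" or "top" or "wrist"; returns a dict with "img" (480x640x3 uint8, red, green, blue), "fx", "fy", "cx", "cy" (pixels), "extrinsics" (4x4, takes a point from world to camera coordinates); the wrist camera has in their place "mount" (4x4, takes a point from camera to tool coordinates, whose origin is the TCP and whose axes are the flange's). Camera axes: x right, y down, z forward; pixel columns grow to the right and rows downward; lengths in m; the calibration is good to about 2 mm. A picture is of the moment at which its call begins: read the wrist's pose just before it. There is no depth.
- order.hand_in(): hands the job in; it is judged then, once.
Trained networks look in a picture, given as the dict that the camera call returned (one of the last four; its "shot" number tells which), for a name from the list of things; names that differ only in an ending like _2 or _b are one class to them, and where a whole thing is asked for, a point or a joint stands for the part that bears it (a point fixed in the world has none). Each returns a list of dicts, best first, with "score" (0 to 1); they miss things now and then, are a little off and sometimes report something else, mostly with a low value. They report only what shows in the picture. A call takes as long as a camera call.
- spotter.boxes_of(thing, picture): "xy" ([column, row] as shares, 0 to 1, of the picture: columns of its width, rows of its height, amid what is visible of it).
The state is a dict: "t": time; "joints": joint angles; "qd": joint speeds; "joint_efforts": joint torques, N m; "position": TCP position; "orientation": TCP orientation; "contact_force": force on the tool from outside, world axes, zero at the start; "torque": the same for the moment, N m; "width": finger opening in m; "grasp_force": force on a finger pad.
Only numpy, scipy, OpenCV 4.12 (cv2) and the standard library are available. Lean on these libraries where they do the work, as an engineer would, in place of code of your own. Each camera call takes 0.05 s, during which the arm holds its last target. There are 200 camera calls.

TASK

Pull the steel beaker of capsules up out of its tight cutout in the instrument case and stand it upright, wholly on the round grey mat, with all six capsules still in it, and let go. Then take it again by its lower half, so that the fingers keep clear of the mouth, and pour all six capsules into the open glass jar, leaving the jar standing where it is. Finally stand the empty beaker back upright, wholly on the mat, and let go, without disturbing the lidded jar, the steel dish or the mixer.

Things in the scene. Friction and masses are not known exactly. Their poses are not given: they have to be found in the camera images.
- cup_mid (a point): Centre (half-way up, on the axis) of the beaker: plain straight steel cup, outside diameter 51 mm, height 84 mm, wall 2.5 mm, floor 4 mm, 120 g or so, open at the top; z is its axis, towards the mouth. The mouth is 42 mm above this point, the underside 42 mm below. At the start it stands 38 mm deep in the case cutout, so that 46 mm protrude above the case; the cutout's spring pads hold it by friction, and a straight upward pull of about 5 to 15 N frees it.
- case: Fixed wooden instrument case (does not move), 100 mm by 150 mm by 48 mm high. Origin: at table height under the centre of the round cutout (56 mm wide, floor 10 mm above the table) that holds the beaker; the block reaches 50 mm to either side along x, from -50 to +100 mm along y. On its +y end stand short burs, 8 mm high, for looks.
- mat: Fixed round grey mat, 160 mm across, 3 mm thick; origin at the centre of its underside, z up. Standing on it, the beaker's centre is 45 mm above the table.
- jar_mouth (a point): Centre of the mouth, in the plane of the rim, of the open pale-blue glass jar (loose, about 450 g): outside diameter 108 mm, inside 100 mm, height 65 mm, floor 6 mm thick; z up.
- cap0_mid (a point): Centre of one of six alike grey mixing capsules with a black band: cylinder 13 mm across, 20 mm long, 10 g, z along its axis. At the start all six are in the beaker, in two layers of three, filling it to 45 mm above its underside.
- cap1_mid (a point): Centre of one of six alike grey mixing capsules with a black band: cylinder 13 mm across, 20 mm long, 10 g, z along its axis. At the start all six are in the beaker, in two layers of three, filling it to 45 mm above its underside.
- cap2_mid (a point): Centre of one of six alike grey mixing capsules with a black band: cylinder 13 mm across, 20 mm long, 10 g, z along its axis. At the start all six are in the beaker, in two layers of three, filling it to 45 mm above its underside.
- cap3_mid (a point): Centre of one of six alike grey mixing capsules with a black band: cylinder 13 mm across, 20 mm long, 10 g, z along its axis. At the start all six are in the beaker, in two layers of three, filling it to 45 mm above its underside.
- cap4_mid (a point): Centre of one of six alike grey mixing capsules with a black band: cylinder 13 mm across, 20 mm long, 10 g, z along its axis. At the start all six are in the beaker, in two layers of three, filling it to 45 mm above its underside.
- cap5_mid (a point): Centre of one of six alike grey mixing capsules with a black band: cylinder 13 mm across, 20 mm long, 10 g, z along its axis. At the start all six are in the beaker, in two layers of three, filling it to 45 mm above its underside.
- lidded_jar: Bystander: closed pale-blue glass jar with lid and knob, 80 mm across, 124 mm high; origin at the centre of its underside, z up.
- dish: Bystander: shallow open steel dish 100 x 180 x 22 mm; origin at the centre of its underside, z up.
- mixer: Bystander: blue box-shaped capsule mixer with a white top, 110 x 120 x 102 mm; origin at the centre of its underside, z up.

How it is judged (in metres and radians):
On the way, in this order (a step that is already met when the one before it is completed fails the run):
1. the beaker, with all six capsules in it, stands upright wholly on the mat and is let go (horizontal distance between cup_mid and mat below 0.056 m and angle between cup_mid's own z axis and vertical below 0.1 rad and height (world z) of cup_mid below 0.049 m and contact force between the fingers and anything else below 0.1 N and distance between each of cap0_mid, cap1_mid, cap2_mid, cap3_mid, cap4_mid, cap5_mid and cup_mid below 0.05 m), for 0.3 s.
2. the beaker, held by its lower half (grasp point at most 10 mm above its middle), is tipped over 70 degrees with its centre within 120 mm of the jar axis and over 70 mm up (angle between cup_mid's own z axis and vertical above 1.22 rad and distance between the grasp point and cup_mid below 0.05 m and z of the grasp point in the frame of cup_mid below 0.01 m and horizontal distance between cup_mid and jar_mouth below 0.12 m and height (world z) of cup_mid above 0.07 m), for 0.1 s.
At the end, for the whole second after the job is handed in: All six capsules lie inside the open jar (below its rim), the jar stands upright (within 0.1 rad) within 30 mm of where it was, and the beaker stands upright (within 0.1 rad) on the mat, its axis within 56 mm of the mat's centre, let go (horizontal distance between each of cap0_mid, cap1_mid, cap2_mid, cap3_mid, cap4_mid, cap5_mid and jar_mouth below 0.05 m and z of cap0_mid in the frame of jar_mouth between -0.065 and 0 m and z of cap1_mid in the frame of jar_mouth between -0.065 and 0 m and z of cap2_mid in the frame of jar_mouth between -0.065 and 0 m and z of cap3_mid in the frame of jar_mouth between -0.065 and 0 m and z of cap4_mid in the frame of jar_mouth between -0.065 and 0 m and z of cap5_mid in the frame of jar_mouth between -0.065 and 0 m and horizontal distance between cup_mid and mat below 0.056 m and angle between each of cup_mid, jar_mouth's own z axis and vertical below 0.1 rad and height (world z) of cup_mid below 0.049 m and contact force between the fingers and anything else below 0.1 N and distance of jar_mouth from where it was at the start of the episode below 0.03 m); the robot touches nothing.
It fails at once if the lidded jar is moved by more than 30 mm or tipped over (distance of lidded_jar from where it was at the start of the episode above 0.03 m or angle between lidded_jar's own z axis and vertical above 0.3 rad).
It fails at once if the dish is moved by more than 30 mm or tipped over (distance of dish from where it was at the start of the episode above 0.03 m or angle between dish's own z axis and vertical above 0.3 rad).
It fails at once if the mixer is moved by more than 30 mm or tipped over (distance of mixer from where it was at the start of the episode above 0.03 m or angle between mixer's own z axis and vertical above 0.3 rad).
It fails at once if the open jar is tipped (angle between jar_mouth's own z axis and vertical above 0.5 rad).
It also fails if it takes over 70 s, if anything falls off the work surface, if the arm or the gripper's body presses on something with over 40 N, if the wrist force passes 120 N, or if a joint passes its speed limit or range.

## Working session

There is one attempt and no reset: what is moved stays moved. The work goes in short steps, Python scripts to look and compute and a tool call to move; the robot and the scene stay as the last step left them, time stands still between calls to the robot, and variables do not carry over. Pictures are saved under pics/ and viewed, at most 10 in all, crops included, and the job is handed in when it is done.

Besides the shell and the picture viewer there is one more tool, called as name([rows], argument=value, ...), one row to a line, values as JSON. move_arm: Moves the arm, as the interface text tells. Its arguments: {"type":"object","properties":{"rows":{"type":"array"},"gripper":{"type":"number"},"squeeze":{"type":"number"}},"required":["rows"]}

```bash
mkdir -p pics; cat > h.py <<'E'
import numpy as np, cv2
from station import monitor, vision, order, spotter
def cam(f):
    K=np.array([[f["fx"],0,f["cx"]],[0,f["fy"],f["cy"]],[0,0,1]]);return K,np.array(f["extrinsics"])
def ray(f,uv):
    K,E=cam(f);R=E[:3,:3];c=-R.T@E[:3,3];return c,R.T@np.linalg.solve(K,[uv[0],uv[1],1])
def onz(f,uv,z):
    c,d=ray(f,uv);return c+d*(z-c[2])/d[2]
def proj(f,p):
    K,E=cam(f);q=K@(E[:3,:3]@np.array(p)+E[:3,3]);return q[:2]/q[2]
def save(f,n): cv2.imwrite(f"pics/{n}.png",cv2.cvtColor(f["img"],cv2.COLOR_RGB2BGR))
E
python3 - <<'E'
from h import *
np.set_printoptions(precision=4,suppress=True)
o=monitor.get_obs();print(o["t"],o["position"],np.array(o["orientation"]),o["width"])
zz=dict(cup_mid=.055,case=.03,mat=.003,jar_mouth=.05,lidded_jar=.06,dish=.01,mixer=.1)
for n in ("scene","top"):
    f=vision.grab_frame(n);save(f,n+"0")
    K,E=cam(f);print(n,f["fx"],-E[:3,:3].T@E[:3,3], E[:3,:3])
    for k in zz:
        for b in spotter.boxes_of(k,f)[:2]:
            uv=np.array(b["xy"])*[640,480];print(k,round(b["score"],2),uv,onz(f,uv,zz[k]))
f=vision.grab_frame("wrist");print(np.array(f["mount"]),f["fx"])
E
```

```text
0.0 [ 0.1272 -0.5091  0.2308] [[ 0.9702  0.2424 -0.0001]
 [ 0.2424 -0.9702  0.0011]
 [ 0.0002 -0.0011 -1.    ]] 0.08542420732998252
scene 449.9831504322428 [0.8673 0.3902 0.6649] [[-0.846   0.5331 -0.0072]
 [ 0.4211  0.66   -0.6222]
 [-0.3269 -0.5294 -0.7828]]
cup_mid 0.58 [502.4   309.504] [0.4629 0.2564 0.055 ]
case 0.87 [518.08 343.68] [0.4692 0.3041 0.03  ]
mat 0.91 [364.224 233.808] [ 0.5275 -0.005   0.003 ]
jar_mouth 0.84 [301.824 137.184] [ 0.512  -0.2549  0.05  ]
lidded_jar 0.89 [191.296 180.72 ] [ 0.7572 -0.2493  0.06  ]
dish 0.75 [258.304 286.416] [ 0.7479 -0.0053  0.01  ]
mixer 0.64 [348.224 426.096] [0.7627 0.2787 0.1   ]
top 542.5146342493232 [0.4731 0.0143 1.0139] [[ 0.0106 -0.9994  0.0338]
 [-0.9854 -0.0162 -0.1694]
 [ 0.1698 -0.0315 -0.985 ]]
cup_mid 0.63 [156.608 325.008] [0.4772 0.2679 0.055 ]
case 0.83 [138.304 334.896] [0.4597 0.3054 0.03  ]
mat 0.95 [312.704 297.504] [ 0.5308 -0.002   0.003 ]
jar_mouth 0.59 [460.096 313.008] [ 0.504  -0.2633  0.05  ]
jar_mouth 0.2 [319.872 185.52 ] [ 0.7325 -0.0116  0.05  ]
lidded_jar 0.62 [454.272 169.392] [ 0.7653 -0.2582  0.06  ]
dish 0.85 [323.52  182.496] [ 0.7494 -0.0196  0.01  ]
dish 0.49 [460.48  315.312] [ 0.5011 -0.2754  0.01  ]
mixer 0.58 [167.104 170.4  ] [0.7408 0.2543 0.1   ]
[[ 0.0004 -0.9552 -0.296   0.0757]
 [ 1.      0.0005 -0.0002  0.0003]
 [ 0.0003 -0.296   0.9552 -0.1422]
 [ 0.      0.      0.      1.    ]] 365.552375323043
```

View pics/top0.png

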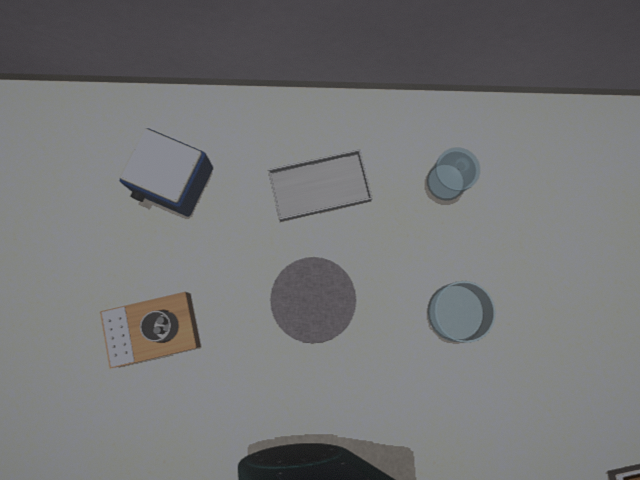

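View pics/scene0.png

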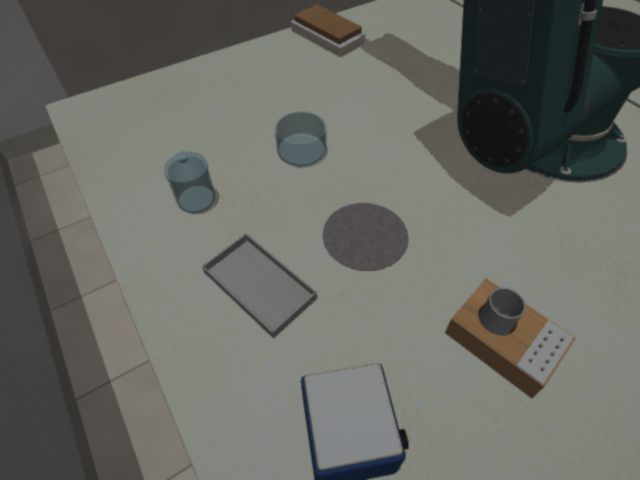

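The top view shows the case at about (150,330), the beaker rim at (156,326), the mat at (313,300) and the open jar rim at (461,312). In the scene view the beaker is at (502,310), and nothing blocks an arc swing over to it at 0.23 m.

move_arm([
  {"x":41,"rz":-4.45},
  {"x":41,"rz":-4.45},
  {"x":41,"rz":-4.45},
  {"x":41,"rz":-4.45},
  {"x":41,"rz":-4.45},
], gripper=1)

```text
$.rows[0]: bad value
```

move_arm([
  {"x":41,"rz":-4.45},
  {"x":41,"rz":-4.45},
  {"x":41,"rz":-4.45},
  {"x":41,"rz":-4.45},
  {"x":41,"rz":-4.45},
])

```text
$.rows[0]: bad value
```

move_arm([
  {"x":41,"rz":-4.45},
  {"x":41,"rz":-4.45},
  {"x":41,"rz":-4.45},
  {"x":41,"rz":-4.45},
  {"x":41,"rz":-4.45},
])

```text
$.rows[0]: bad value
```

move_arm([
  {"x":41,"rz":-4.45},
  {"x":41,"rz":-4.45},
  {"x":41,"rz":-4.45},
  {"x":41,"rz":-4.45},
  {"x":10},
])

```text
$.rows[0]: bad value
```

```bash
cat >> h.py <<'E'
def wrist():
    o=monitor.get_obs();f=vision.grab_frame("wrist")
    T=np.eye(4);T[:3,:3]=o["orientation"];T[:3,3]=o["position"]
    f["extrinsics"]=np.linalg.inv(T@np.array(f["mount"]));return o,f
E
python3 - <<'E'
from h import *
np.set_printoptions(precision=4,suppress=True)
o,f=wrist();print(o["t"],o["position"],np.array(o["orientation"]),o["joints"])
save(f,"w1")
for k in ("cup_mid","case"):
    for b in spotter.boxes_of(k,f)[:2]:
        uv=np.array(b["xy"])*[640,480];print(k,b["score"],uv,onz(f,uv,.094))
E
```

```text
0.85 [ 0.1273 -0.5093  0.2313] [[ 0.9702  0.2424  0.    ]
 [ 0.2424 -0.9702  0.    ]
 [ 0.     -0.     -1.    ]] [-84.8708  15.0745  -2.7676  72.1591   0.0014  81.1028]
```

View pics/w1.png

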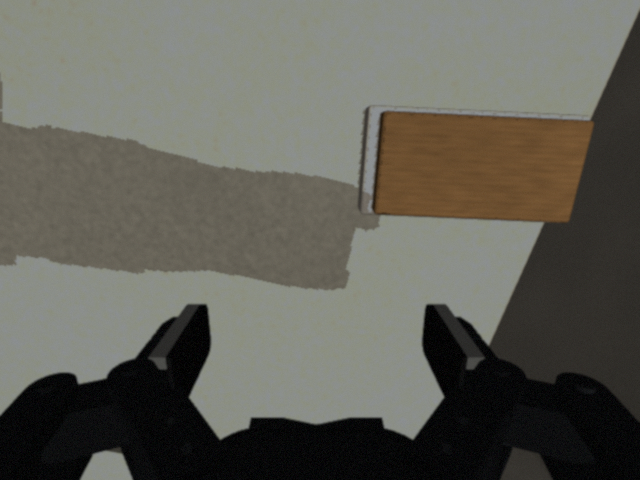

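The wrist view shows only a wooden block at (480,165) with the fingers below it: the move was refused. I'll retry with all six keys in each row.

move_arm([
  {"x":41,"y":0,"z":0,"rx":0,"ry":0,"rz":-4.45},
  {"x":41,"y":0,"z":0,"rx":0,"ry":0,"rz":-4.45},
  {"x":41,"y":0,"z":0,"rx":0,"ry":0,"rz":-4.45},
  {"x":41,"y":0,"z":0,"rx":0,"ry":0,"rz":-4.45},
  {"x":41,"y":0,"z":0,"rx":0,"ry":0,"rz":-4.45},
], gripper=1)

```text
t: 1.42
position: [0.3166, -0.4292, 0.2312]
orientation: [[0.804, 0.594, 0.0], [0.594, -0.804, -0.0], [-0.0, 0.0, -1.0]]
contact_force: [0.6, -0.3, 0.3]
width: 0.0855
grasp_force: 0.0
```

move_arm([
  {"x":41,"y":0,"z":0,"rx":0,"ry":0,"rz":-4.45},
  {"x":41,"y":0,"z":0,"rx":0,"ry":0,"rz":-4.45},
  {"x":41,"y":0,"z":0,"rx":0,"ry":0,"rz":-4.45},
  {"x":41,"y":0,"z":0,"rx":0,"ry":0,"rz":-4.45},
  {"x":41,"y":0,"z":0,"rx":0,"ry":0,"rz":-4.45},
])

```text
t: 1.83
position: [0.46, -0.284, 0.2312]
orientation: [[0.519, 0.855, 0.0], [0.855, -0.519, -0.0], [-0.0, 0.0, -1.0]]
contact_force: [0.3, -0.4, -0.0]
width: 0.0855
grasp_force: 0.0
```

move_arm([
  {"x":41,"y":0,"z":0,"rx":0,"ry":0,"rz":-4.45},
  {"x":41,"y":0,"z":0,"rx":0,"ry":0,"rz":-4.45},
  {"x":41,"y":0,"z":0,"rx":0,"ry":0,"rz":-4.45},
  {"x":41,"y":0,"z":0,"rx":0,"ry":0,"rz":-4.45},
  {"x":41,"y":0,"z":0,"rx":0,"ry":0,"rz":-4.45},
])

```text
t: 2.25
position: [0.5375, -0.0954, 0.2312]
orientation: [[0.157, 0.988, 0.0], [0.988, -0.157, -0.0], [-0.0, 0.0, -1.0]]
contact_force: [0.6, 0.1, 0.5]
width: 0.0853
grasp_force: 0.0
```

move_arm([
  {"x":41,"y":0,"z":0,"rx":0,"ry":0,"rz":-4.45},
  {"x":41,"y":0,"z":0,"rx":0,"ry":0,"rz":-4.45},
  {"x":41,"y":0,"z":0,"rx":0,"ry":0,"rz":-4.45},
  {"x":41,"y":0,"z":0,"rx":0,"ry":0,"rz":-4.45},
  {"x":5,"y":0,"z":0,"rx":0,"ry":0,"rz":0},
])

```text
t: 2.67
position: [0.5425, 0.0761, 0.2313]
orientation: [[-0.158, 0.987, -0.0], [0.987, 0.158, 0.001], [0.001, 0.0, -1.0]]
contact_force: [-0.2, -0.9, 0.3]
width: 0.0858
grasp_force: 0.0
```

```bash
python3 - <<'E'
from h import *
np.set_printoptions(precision=4,suppress=True)
o,f=wrist();print(o["t"],o["position"],np.array(o["orientation"]),o["joints"])
save(f,"w2")
for k in ("cup_mid","case"):
    for b in spotter.boxes_of(k,f)[:2]:
        uv=np.array(b["xy"])*[640,480];print(k,b["score"],uv,onz(f,uv,.094))
E
```

```text
2.6667 [0.5425 0.0761 0.2313] [[-0.1583  0.9874 -0.0001]
 [ 0.9874  0.1583  0.0013]
 [ 0.0013  0.0001 -1.    ]] [-0.5783 17.3314  0.4946 73.172   0.0738 80.3148]
cup_mid 0.68 [270.592   5.28 ] [0.4885 0.2217 0.094 ]
case 0.79 [272.384  21.888] [0.4909 0.2121 0.094 ]
```

View pics/w2.png

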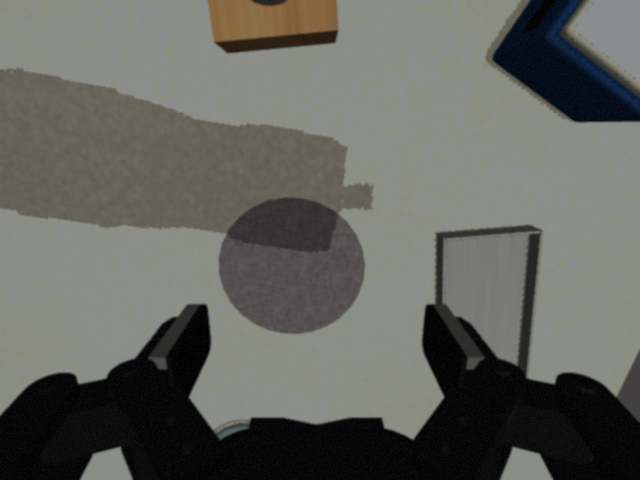

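The wrist view shows the mat at (292,265), radius 72, and the case at the top edge. The tool's yaw already lines up with the case. I'll translate over the beaker and measure.

move_arm([
  {"x":39,"y":-7,"z":0,"rx":0,"ry":0,"rz":0},
  {"x":39,"y":-7,"z":0,"rx":0,"ry":0,"rz":0},
  {"x":39,"y":-7,"z":0,"rx":0,"ry":0,"rz":0},
  {"x":39,"y":-7,"z":0,"rx":0,"ry":0,"rz":0},
  {"x":39,"y":-7,"z":0,"rx":0,"ry":0,"rz":0},
])

```text
t: 3.23
position: [0.4797, 0.2584, 0.2314]
orientation: [[-0.146, 0.989, 0.0], [0.989, 0.146, -0.0], [-0.0, 0.0, -1.0]]
contact_force: [0.7, 0.5, 1.0]
width: 0.0855
grasp_force: 0.0
```

```bash
python3 - <<'E'
from h import *
np.set_printoptions(precision=4,suppress=True)
vision.grab_frame("wrist");vision.grab_frame("wrist")
o,f=wrist();print(o["t"],o["position"],np.array(o["orientation"]),o["joints"])
save(f,"w3")
for k in ("cup_mid","case"):
    for b in spotter.boxes_of(k,f)[:2]:
        uv=np.array(b["xy"])*[640,480];print(k,b["score"],uv,onz(f,uv,.094))
for x,y in [(.475,.26)]: print(proj(f,[x,y,.094]))
# refine mat/jar/cup in top + scene pictures
for n in ("scene","top"):
    f=vision.grab_frame(n); np.savez(n+".npz",img=f["img"],E=f["extrinsics"],k=[f["fx"],f["fy"],f["cx"],f["cy"]])
E
```

```text
3.3333 [0.4786 0.261  0.2313] [[-0.151   0.9885 -0.0002]
 [ 0.9885  0.151   0.0007]
 [ 0.0007 -0.0001 -1.    ]] [ 20.0215  17.0585   0.0859  73.0251   0.0411 101.3382]
cup_mid 0.86 [319.296 225.312] [0.4812 0.2614 0.094 ]
cup_mid 0.7 [308.928 218.592] [0.4723 0.2656 0.094 ]
case 0.85 [308.288 160.32 ] [0.4653 0.3101 0.094 ]
[311.2702 225.9031]
```

View pics/w3.png

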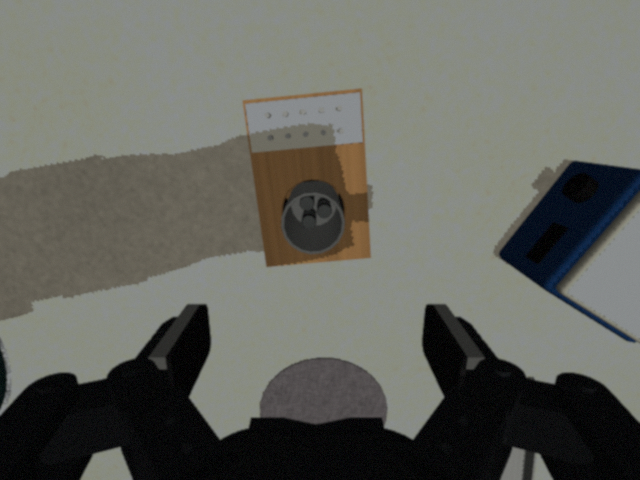

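The wrist view shows the beaker rim as an ellipse centred near (313,222), about 62 px wide, with the capsules inside. The case is square with the fingers to within about 5°.

```bash
python3 - <<'E'
from h import *
np.set_printoptions(precision=4,suppress=True)
from scipy.optimize import least_squares
o,f=wrist();g=cv2.GaussianBlur(cv2.cvtColor(f["img"],cv2.COLOR_RGB2GRAY),(3,3),0).astype(float)
th=np.linspace(0,2*np.pi,120)
def ring(f,x,y,z,r): return np.array([proj(f,[x+r*np.cos(a),y+r*np.sin(a),z]) for a in th])
def samp(g,p): return cv2.remap(g.astype(np.float32),p[:,0].astype(np.float32)[None],p[:,1].astype(np.float32)[None],1)[0]
print(onz(f,(313,222),.094), o["position"])
# bright rim ring (radius 24.2mm) against outside/inside: scan
best=[]
for x in np.arange(.466,.488,.001):
  for y in np.arange(.252,.274,.001):
    best.append((samp(g,ring(f,x,y,.094,.0245)).mean()-.5*samp(g,ring(f,x,y,.094,.0215)).mean()-.5*samp(g,ring(f,x,y,.094,.0285)).mean(),x,y))
best.sort(reverse=True);print(best[:3])
f=vision.grab_frame("top")
for uv,z in (((156,326),.094),((313.5,300),.003),((462.5,312),.065)): print(onz(f,uv,z))
E
```

```text
[0.4778 0.2591 0.094 ] [0.4804 0.2569 0.2312]
[(np.float32(15.728849), np.float64(0.47600000000000003), np.float64(0.261)), (np.float32(15.174391), np.float64(0.47600000000000003), np.float64(0.262)), (np.float32(14.828512), np.float64(0.47500000000000003), np.float64(0.261))]
[0.4754 0.2585 0.094 ]
[ 0.5262 -0.0035  0.003 ]
[ 0.5054 -0.2633  0.065 ]
```

move_arm([
  {"x":4,"y":-4,"z":30,"rx":0,"ry":0,"rz":0},
  {"x":0,"y":0,"z":40,"rx":0,"ry":0,"rz":0},
  {"x":0,"y":0,"z":35,"rx":0,"ry":0,"rz":0},
  {"x":0,"y":0,"z":15,"rx":0,"ry":0,"rz":0},
  {"x":0,"y":0,"z":0,"rx":0,"ry":0,"rz":0},
])

```text
t: 4.1
position: [0.4735, 0.2603, 0.1081]
orientation: [[-0.148, 0.989, -0.005], [0.989, 0.148, -0.002], [-0.001, -0.005, -1.0]]
contact_force: [-1.0, -0.3, 1.1]
width: 0.0851
grasp_force: 0.0
```

```bash
python3 - <<'E'
from h import *
np.set_printoptions(precision=4,suppress=True)
o=monitor.get_obs()
for i in range(4):
    o,f=wrist();print(o["position"],proj(f,[.476,.2607,.094]))
save(f,"w4")
E
```

```text
[0.4735 0.2603 0.1081] [321.5103 293.6079]
[0.4746 0.2608 0.1104] [318.9639 292.1373]
[0.4755 0.2613 0.1118] [316.9277 291.5662]
[0.4759 0.2616 0.1126] [315.7903 291.3599]
```

View pics/w4.png

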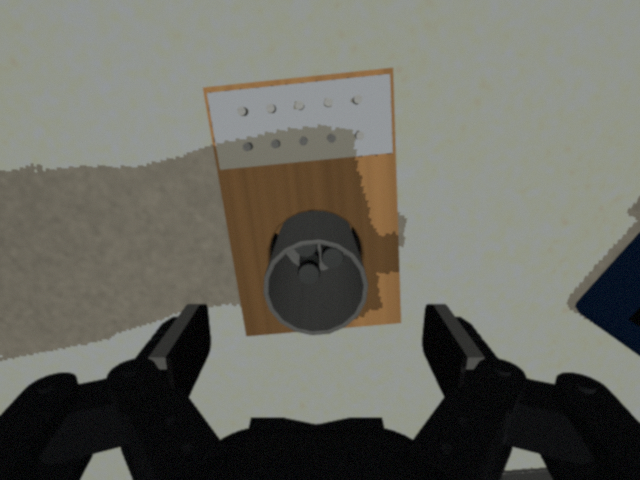

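The view shows the rim centred at (316,286), midway between the fingers (209 and 424). I'll descend and grip.

move_arm([
  {"x":2,"y":0,"z":20,"rx":0,"ry":0,"rz":0},
  {"x":0,"y":0,"z":20,"rx":0,"ry":0,"rz":0},
  {"x":0,"y":0,"z":12,"rx":0,"ry":0,"rz":0},
  {"x":0,"y":0,"z":7,"rx":0,"ry":0,"rz":0},
  {"x":0,"y":0,"z":0,"rx":0,"ry":0,"rz":0},
])

```text
t: 4.72
position: [0.4749, 0.2637, 0.0522]
orientation: [[-0.149, 0.989, -0.0], [0.989, 0.149, -0.0], [-0.0, -0.0, -1.0]]
contact_force: [0.3, 0.6, 0.0]
width: 0.0856
grasp_force: 0.0
```

move_arm([
  {"x":0,"y":0,"z":0,"rx":0,"ry":0,"rz":0},
  {"x":0,"y":0,"z":0,"rx":0,"ry":0,"rz":0},
  {"x":0,"y":0,"z":0,"rx":0,"ry":0,"rz":0},
  {"x":0,"y":0,"z":0,"rx":0,"ry":0,"rz":0},
  {"x":0,"y":0,"z":0,"rx":0,"ry":0,"rz":0},
])

```text
t: 5.13
position: [0.475, 0.2639, 0.0528]
orientation: [[-0.149, 0.989, 0.001], [0.989, 0.149, 0.0], [0.0, 0.001, -1.0]]
contact_force: [-0.1, -0.7, 0.4]
width: 0.0854
grasp_force: 0.0
```

move_arm([
  {"x":0,"y":0,"z":0,"rx":0,"ry":0,"rz":0},
  {"x":0,"y":0,"z":0,"rx":0,"ry":0,"rz":0},
  {"x":0,"y":0,"z":0,"rx":0,"ry":0,"rz":0},
  {"x":0,"y":0,"z":0,"rx":0,"ry":0,"rz":0},
  {"x":0,"y":0,"z":0,"rx":0,"ry":0,"rz":0},
], gripper=0.45, squeeze=70)

```text
t: 5.55
position: [0.4751, 0.2639, 0.0527]
orientation: [[-0.149, 0.989, 0.001], [0.989, 0.149, 0.0], [0.0, 0.001, -1.0]]
contact_force: [0.1, -0.6, 6.1]
width: 0.0495
grasp_force: 71.4
```

move_arm([
  {"x":0,"y":0,"z":0,"rx":0,"ry":0,"rz":0},
  {"x":0,"y":0,"z":0,"rx":0,"ry":0,"rz":0},
  {"x":0,"y":0,"z":0,"rx":0,"ry":0,"rz":0},
  {"x":0,"y":0,"z":0,"rx":0,"ry":0,"rz":0},
  {"x":0,"y":0,"z":0,"rx":0,"ry":0,"rz":0},
])

```text
t: 5.97
position: [0.475, 0.2639, 0.0527]
orientation: [[-0.149, 0.989, 0.001], [0.989, 0.149, 0.0], [0.0, 0.001, -1.0]]
contact_force: [-0.7, -0.3, 5.8]
width: 0.0492
grasp_force: 71.4
```

move_arm([
  {"x":0,"y":0,"z":-4,"rx":0,"ry":0,"rz":0},
  {"x":0,"y":0,"z":-8,"rx":0,"ry":0,"rz":0},
  {"x":0,"y":0,"z":-10,"rx":0,"ry":0,"rz":0},
  {"x":0,"y":0,"z":-12,"rx":0,"ry":0,"rz":0},
  {"x":0,"y":0,"z":-12,"rx":0,"ry":0,"rz":0},
])

```text
t: 6.38
position: [0.4746, 0.2637, 0.0992]
orientation: [[-0.149, 0.989, -0.0], [0.989, 0.149, -0.0], [-0.0, -0.0, -1.0]]
contact_force: [0.2, -0.5, -1.3]
width: 0.0495
grasp_force: 75.5
```

move_arm([
  {"x":0,"y":0,"z":-12,"rx":0,"ry":0,"rz":0},
  {"x":0,"y":0,"z":-12,"rx":0,"ry":0,"rz":0},
  {"x":0,"y":0,"z":-10,"rx":0,"ry":0,"rz":0},
  {"x":0,"y":0,"z":-8,"rx":0,"ry":0,"rz":0},
  {"x":0,"y":0,"z":-2,"rx":0,"ry":0,"rz":0},
])

```text
t: 6.8
position: [0.4752, 0.264, 0.1439]
orientation: [[-0.149, 0.989, 0.002], [0.989, 0.149, 0.001], [0.0, 0.002, -1.0]]
contact_force: [0.0, -0.0, -2.2]
width: 0.0492
grasp_force: 75.6
```

```bash
python3 - <<'E'
from h import *
np.set_printoptions(precision=4,suppress=True)
o,f=wrist();save(f,"w5");print(o["position"],o["width"],o["joints"])
g=vision.grab_frame("scene");save(g,"s5")
A=np.hstack([f["img"][100:480,140:500],g["img"][100:480,340:640]]);cv2.imwrite("pics/c5.png",A[:,:,::-1])
E
```

```text
[0.4752 0.264  0.1439] 0.0492484531760857 [ 20.4639  19.1636 -10.7063  60.027    0.0005 101.8854]
```

View pics/c5.png

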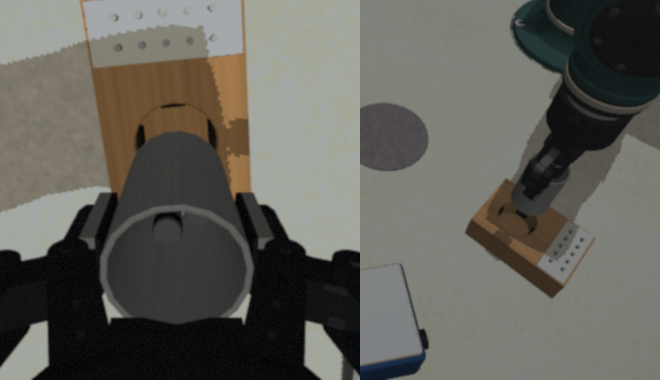

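Held: the beaker is out of the cutout, about 100 mm clear, and the load is about 2 N with a capsule visible at (167,230) in the crop. Now I'll fit a quick kinematic model to plan the tilted regrasp, and work out the shift to the mat.

```bash
python3 - <<'E'
import numpy as np
from scipy.optimize import least_squares
D=[([-84.8708,15.0745,-2.7676],[.1273,-.5093,.2313]),([-.5783,17.3314,.4946],[.5425,.0761,.2313]),
([20.0215,17.0585,.0859],[.4786,.261,.2313]),([20.4639,19.1636,-10.7063],[.4752,.264,.1439])]
def f(p,full=False):
    L1,L2,hT,off,a=p;r=[]
    for q,x in D:
        j=np.radians(q);ph=j[1]-j[2]
        c=np.array([np.cos(j[0]),np.sin(j[0])]);n=np.array([-c[1],c[0]])
        xy=(a+L1*np.sin(j[1])+L2*np.cos(ph))*c+off*n
        r+=[*(xy-x[:2]),hT+L1*np.cos(j[1])-L2*np.sin(ph)-x[2]]
    return r
for a0 in (0,):
    s=least_squares(lambda p:f([*p,0]),[.4,.4,.1,.08]);print(s.x,np.abs(s.fun).max())
x=s.x
R=np.array([[-.149,.989,0],[.989,.149,0],[0,0,-1]])
print(R.T@(np.array([.555,-.004,.144])-[.4752,.264,.1439]))
E
```

```text
[ 0.67821114  0.35828677 -0.31422809  0.08134943] 0.004061688615500575
[-2.769422e-01  3.899020e-02 -1.000000e-04]
```

move_arm([
  {"x":-20,"y":3,"z":0,"rx":0,"ry":0,"rz":0},
  {"x":-32,"y":5,"z":0,"rx":0,"ry":0,"rz":0},
  {"x":-35,"y":5,"z":0,"rx":0,"ry":0,"rz":0},
  {"x":-35,"y":5,"z":0,"rx":0,"ry":0,"rz":0},
  {"x":-35,"y":5,"z":0,"rx":0,"ry":0,"rz":0},
])

```text
t: 7.32
position: [0.5207, 0.1105, 0.1417]
orientation: [[-0.15, 0.989, -0.001], [0.989, 0.15, -0.0], [0.0, -0.001, -1.0]]
contact_force: [0.9, 0.4, -1.7]
width: 0.0493
grasp_force: 75.5
```

move_arm([
  {"x":-35,"y":5,"z":0,"rx":0,"ry":0,"rz":0},
  {"x":-35,"y":5,"z":0,"rx":0,"ry":0,"rz":0},
  {"x":-32,"y":4,"z":0,"rx":0,"ry":0,"rz":0},
  {"x":-18,"y":2,"z":0,"rx":0,"ry":0,"rz":0},
  {"x":0,"y":0,"z":0,"rx":0,"ry":0,"rz":0},
])

```text
t: 7.73
position: [0.5552, -0.0076, 0.1414]
orientation: [[-0.146, 0.989, -0.001], [0.989, 0.146, -0.001], [-0.001, -0.001, -1.0]]
contact_force: [-0.1, -0.2, -2.6]
width: 0.0489
grasp_force: 75.5
```

move_arm([
  {"x":0,"y":0,"z":15,"rx":0,"ry":0,"rz":0},
  {"x":0,"y":0,"z":20,"rx":0,"ry":0,"rz":0},
  {"x":0,"y":0,"z":20,"rx":0,"ry":0,"rz":0},
  {"x":0,"y":0,"z":15,"rx":0,"ry":0,"rz":0},
  {"x":0,"y":0,"z":5,"rx":0,"ry":0,"rz":0},
])

```text
t: 8.15
position: [0.5529, -0.0037, 0.0647]
orientation: [[-0.149, 0.989, -0.004], [0.989, 0.149, 0.001], [0.001, -0.004, -1.0]]
contact_force: [-0.8, -0.4, -2.9]
width: 0.0494
grasp_force: 75.6
```

```bash
python3 - <<'E'
from h import *
np.set_printoptions(precision=4,suppress=True)
f=vision.grab_frame("top");vision.grab_frame("top")
o=monitor.get_obs();print(o["t"],o["position"],o["orientation"],o["width"],o["contact_force"],o["joints"])
f=vision.grab_frame("scene");save(f,"s6")
E
```

```text
8.25 [ 0.5538 -0.0038  0.0664] [[-0.1494  0.9888 -0.0023]
 [ 0.9888  0.1494  0.0004]
 [ 0.0008 -0.0022 -1.    ]] 0.04926335192547381 [-0.5054 -0.8355 -1.4782] [ -8.8313  23.7468 -16.5937  49.7909   0.0044  72.5784]
```

move_arm([
  {"x":0,"y":0,"z":8,"rx":0,"ry":0,"rz":0},
  {"x":0,"y":0,"z":6,"rx":0,"ry":0,"rz":0},
  {"x":0,"y":0,"z":4,"rx":0,"ry":0,"rz":0},
  {"x":0,"y":0,"z":2,"rx":0,"ry":0,"rz":0},
  {"x":0,"y":0,"z":0,"rx":0,"ry":0,"rz":0},
])

```text
t: 8.72
position: [0.5544, -0.0043, 0.0468]
orientation: [[-0.149, 0.989, -0.001], [0.989, 0.149, 0.0], [0.0, -0.001, -1.0]]
contact_force: [0.0, -0.2, -2.4]
width: 0.0492
grasp_force: 75.6
```

move_arm([
  {"x":0,"y":0,"z":0,"rx":0,"ry":0,"rz":0},
  {"x":0,"y":0,"z":0.5,"rx":0,"ry":0,"rz":0},
  {"x":0,"y":0,"z":0.5,"rx":0,"ry":0,"rz":0},
  {"x":0,"y":0,"z":0,"rx":0,"ry":0,"rz":0},
  {"x":0,"y":0,"z":0,"rx":0,"ry":0,"rz":0},
])

```text
t: 9.13
position: [0.5547, -0.0043, 0.0464]
orientation: [[-0.149, 0.989, 0.0], [0.989, 0.149, -0.0], [-0.0, 0.0, -1.0]]
contact_force: [0.2, 0.0, -2.1]
width: 0.0495
grasp_force: 75.6
```

move_arm([
  {"x":0,"y":0,"z":0.5,"rx":0,"ry":0,"rz":0},
  {"x":0,"y":0,"z":0.5,"rx":0,"ry":0,"rz":0},
  {"x":0,"y":0,"z":0.5,"rx":0,"ry":0,"rz":0},
  {"x":0,"y":0,"z":0,"rx":0,"ry":0,"rz":0},
  {"x":0,"y":0,"z":0,"rx":0,"ry":0,"rz":0},
])

```text
t: 9.55
position: [0.5548, -0.0043, 0.0457]
orientation: [[-0.149, 0.989, 0.001], [0.989, 0.149, -0.0], [-0.0, 0.001, -1.0]]
contact_force: [-4.1, -0.0, 13.5]
width: 0.0497
grasp_force: 76.7
```

move_arm([
  {"x":0,"y":0,"z":0,"rx":0,"ry":0,"rz":0},
  {"x":0,"y":0,"z":0,"rx":0,"ry":0,"rz":0},
  {"x":0,"y":0,"z":0,"rx":0,"ry":0,"rz":0},
  {"x":0,"y":0,"z":0,"rx":0,"ry":0,"rz":0},
  {"x":0,"y":0,"z":0,"rx":0,"ry":0,"rz":0},
])

```text
t: 9.97
position: [0.5548, -0.0043, 0.0457]
orientation: [[-0.149, 0.989, 0.001], [0.989, 0.149, -0.0], [-0.0, 0.001, -1.0]]
contact_force: [-3.2, 0.5, 13.8]
width: 0.049
grasp_force: 76.7
```

move_arm([
  {"x":0,"y":0,"z":-0.5,"rx":0,"ry":0,"rz":0},
  {"x":0,"y":0,"z":0,"rx":0,"ry":0,"rz":0},
  {"x":0,"y":0,"z":0,"rx":0,"ry":0,"rz":0},
  {"x":0,"y":0,"z":0,"rx":0,"ry":0,"rz":0},
  {"x":0,"y":0,"z":0,"rx":0,"ry":0,"rz":0},
], gripper=1)

```text
t: 10.38
position: [0.5546, -0.0043, 0.0452]
orientation: [[-0.149, 0.989, -0.0], [0.989, 0.149, 0.0], [0.0, -0.0, -1.0]]
contact_force: [-1.4, -0.5, -0.1]
width: 0.0849
grasp_force: 0.0
```

move_arm([
  {"x":0,"y":0,"z":0,"rx":0,"ry":0,"rz":0},
  {"x":0,"y":0,"z":0,"rx":0,"ry":0,"rz":0},
  {"x":0,"y":0,"z":0,"rx":0,"ry":0,"rz":0},
  {"x":0,"y":0,"z":0,"rx":0,"ry":0,"rz":0},
  {"x":0,"y":0,"z":0,"rx":0,"ry":0,"rz":0},
])

```text
t: 10.8
position: [0.5546, -0.0043, 0.0453]
orientation: [[-0.149, 0.989, -0.0], [0.989, 0.149, -0.0], [-0.0, -0.0, -1.0]]
contact_force: [-0.0, 0.3, 1.0]
width: 0.0854
grasp_force: 0.0
```

move_arm([
  {"x":0,"y":0,"z":-15,"rx":0,"ry":0,"rz":0},
  {"x":0,"y":0,"z":-30,"rx":0,"ry":0,"rz":0},
  {"x":0,"y":0,"z":-35,"rx":0,"ry":0,"rz":0},
  {"x":0,"y":0,"z":-35,"rx":0,"ry":0,"rz":0},
  {"x":0,"y":0,"z":-15,"rx":0,"ry":0,"rz":0},
])

```text
t: 11.22
position: [0.5557, -0.0044, 0.1795]
orientation: [[-0.149, 0.989, 0.004], [0.989, 0.149, -0.001], [-0.001, 0.004, -1.0]]
contact_force: [1.0, 0.3, -0.5]
width: 0.0856
grasp_force: 0.0
```

move_arm([
  {"x":0,"y":0,"z":0,"rx":0,"ry":0,"rz":7},
  {"x":0,"y":0,"z":0,"rx":0,"ry":0,"rz":7},
  {"x":0,"y":0,"z":0,"rx":0,"ry":0,"rz":7},
  {"x":0,"y":0,"z":0,"rx":0,"ry":0,"rz":7},
  {"x":0,"y":0,"z":0,"rx":0,"ry":0,"rz":7},
])

```text
t: 11.63
position: [0.5546, -0.0043, 0.1753]
orientation: [[0.45, 0.893, 0.0], [0.893, -0.45, 0.0], [0.0, 0.0, -1.0]]
contact_force: [0.6, 0.3, 0.1]
width: 0.0854
grasp_force: 0.0
```

```bash
python3 - <<'E'
from h import *
np.set_printoptions(precision=4,suppress=True)
vision.grab_frame("top")
o,f=wrist();print(o["t"],o["position"],o["orientation"],o["width"],o["joints"])
for k in ("cup_mid","mat"):
    for b in spotter.boxes_of(k,f)[:2]:
        uv=np.array(b["xy"])*[640,480];print(k,b["score"],uv,onz(f,uv,.087),onz(f,uv,.003))
g=vision.grab_frame("scene")
A=np.hstack([f["img"][:,100:540],g["img"][100:,220:580][:380]] if 0 else [f["img"][100:480,120:520],g["img"][100:480,240:640]]);cv2.imwrite("pics/c7.png",A[:,:,::-1])
E
```

```text
11.6833 [ 0.5546 -0.0043  0.1753] [[ 0.4588  0.8885 -0.    ]
 [ 0.8885 -0.4588  0.    ]
 [ 0.     -0.     -1.    ]] 0.08552786581464153 [ -8.8617  19.2375  -5.4803  65.2824   0.0002 108.4497]
cup_mid 0.91 [317.696 241.392] [ 0.5568 -0.0029  0.087 ] [ 0.5449 -0.0268  0.003 ]
mat 0.96 [273.024 208.08 ] [0.5415 0.0303 0.087 ] [0.5241 0.0184 0.003 ]
```

View pics/c7.png

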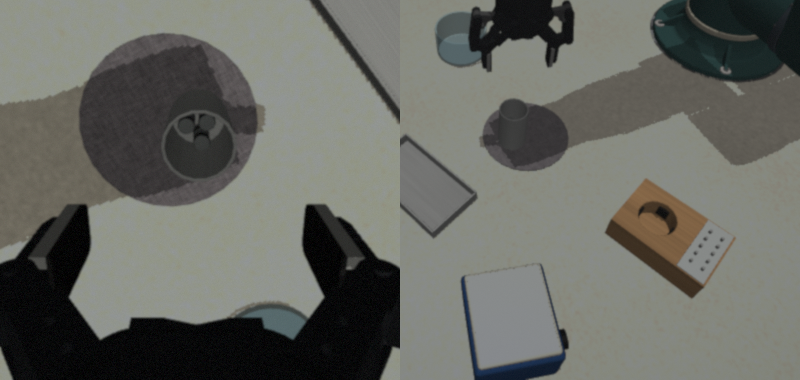

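The beaker stands on the mat, with the rim at (199,145) in the crop, the mat centred at (168,120) and capsules inside. Now I'll roll the wrist so the camera ends up on top, then tilt the tool 70° above the beaker.

move_arm([
  {"x":0,"y":0,"z":0,"rx":0,"ry":0,"rz":7},
  {"x":0,"y":0,"z":0,"rx":0,"ry":0,"rz":7},
  {"x":0,"y":0,"z":0,"rx":0,"ry":0,"rz":7},
  {"x":0,"y":0,"z":0,"rx":0,"ry":0,"rz":7},
  {"x":0,"y":0,"z":0,"rx":0,"ry":0,"rz":7},
])

```text
t: 12.3
position: [0.5546, -0.0043, 0.1752]
orientation: [[0.879, 0.476, -0.0], [0.476, -0.879, -0.0], [-0.0, -0.0, -1.0]]
contact_force: [-0.4, 0.0, -0.3]
width: 0.0859
grasp_force: 0.0
```

move_arm([
  {"x":0,"y":0,"z":0,"rx":0,"ry":0,"rz":7},
  {"x":0,"y":0,"z":0,"rx":0,"ry":0,"rz":7},
  {"x":0,"y":0,"z":0,"rx":0,"ry":0,"rz":7},
  {"x":0,"y":0,"z":0,"rx":0,"ry":0,"rz":7},
  {"x":0,"y":0,"z":0,"rx":0,"ry":0,"rz":6},
])

```text
t: 12.72
position: [0.5546, -0.0043, 0.1753]
orientation: [[0.995, -0.097, -0.0], [-0.097, -0.995, -0.0], [-0.0, 0.0, -1.0]]
contact_force: [-0.2, -0.3, 0.1]
width: 0.0853
grasp_force: 0.0
```

move_arm([
  {"x":0,"y":0,"z":0,"rx":0,"ry":7,"rz":0},
  {"x":0,"y":0,"z":0,"rx":0,"ry":7,"rz":0},
  {"x":0,"y":0,"z":0,"rx":0,"ry":7,"rz":0},
  {"x":0,"y":0,"z":0,"rx":0,"ry":7,"rz":0},
  {"x":0,"y":0,"z":0,"rx":0,"ry":7,"rz":0},
])

```text
t: 13.13
position: [0.5552, -0.0043, 0.1751]
orientation: [[0.852, -0.092, 0.516], [-0.078, -0.996, -0.049], [0.518, 0.002, -0.855]]
contact_force: [3.0, -0.2, -0.7]
width: 0.0857
grasp_force: 0.0
```

move_arm([
  {"x":0,"y":0,"z":0,"rx":0,"ry":7,"rz":0},
  {"x":0,"y":0,"z":0,"rx":0,"ry":7,"rz":0},
  {"x":0,"y":0,"z":0,"rx":0,"ry":7,"rz":0},
  {"x":0,"y":0,"z":0,"rx":0,"ry":7,"rz":0},
  {"x":0,"y":0,"z":0,"rx":0,"ry":7,"rz":0},
])

```text
t: 13.55
position: [0.5611, -0.0053, 0.1705]
orientation: [[0.598, -0.094, 0.796], [-0.055, -0.996, -0.076], [0.8, 0.002, -0.6]]
contact_force: [0.2, -0.6, -0.2]
width: 0.0856
grasp_force: 0.0
```

```bash
python3 - <<'E'
from h import *
np.set_printoptions(precision=4,suppress=True)
vision.grab_frame("top");f=vision.grab_frame("top")
b=spotter.boxes_of("cup_mid",f)[:2];print([(onz(f,np.array(x["xy"])*[640,480],.06),x["score"]) for x in b])
o=monitor.get_obs();print(o["t"],o["position"],np.array(o["orientation"]),o["joints"])
R=np.array(o["orientation"]);d=R[:,2]
gp=np.array(o["position"])-.019*d;print("gp",gp,"delta tool mm",R.T@(np.array([.5555,-.004,gp[2]])-gp)*1000, R.T@[0,0,-1])
E
```

```text
[(array([ 0.5566, -0.0129,  0.06  ]), 0.72)]
13.7 [ 0.5608 -0.0053  0.1681] [[ 0.6042 -0.0944  0.7912]
 [-0.0571 -0.9955 -0.0753]
 [ 0.7948  0.0003 -0.6069]] [-11.2504   1.4095 -63.8581 -27.7579   4.6202 176.4386]
gp [ 0.5457 -0.0039  0.1797] delta tool mm [ 5.9077 -0.8024  7.7358] [-0.7948 -0.0003  0.6069]
```

```bash
cat > kin.py <<'E'
import numpy as np
from scipy.optimize import least_squares
from scipy.spatial.transform import Rotation as Ro
D=[([-84.8708,15.0745,-2.7676,72.159,0,81.1],[.1273,-.5093,.2313]),
([20.4639,19.1636,-10.7063,60.027,0,101.885],[.4752,.264,.1439]),
([-8.8313,23.7468,-16.5937,49.79,.0044,72.58],[.5538,-.0038,.0664]),
([-8.8617,19.2375,-5.4803,65.2824,0,108.45],[.5546,-.0043,.1753]),
([-11.2504,1.4095,-63.8581,-27.7579,4.6202,176.4386],[.5608,-.0053,.1681])]
S=1
def fk(q,p):
    L1,L2,h,off,T,w=p;j=np.radians(q);ph=j[1]-j[2];s=ph+j[3]
    c=np.array([np.cos(j[0]),np.sin(j[0]),0]);n=np.array([-c[1],c[0],0]);z=np.array([0,0,1.])
    f=lambda a:c*np.cos(a)-z*np.sin(a)
    W=c*L1*np.sin(j[1])+z*(h+L1*np.cos(j[1]))+L2*f(ph)+off*n+w*f(s+np.pi/2)
    d=np.cos(j[4])*f(s)+S*np.sin(j[4])*n
    return W+T*d,d,W
if __name__=="__main__":
    for S in (1,-1):
        for wz in (0,1):
            g=lambda p:np.concatenate([fk(q,np.append(p,0) if not wz else p)[0]-x for q,x in D])
            s=least_squares(g,[.4,.4,.2,.08,.2]+[0]*wz);print(S,s.x.round(4),np.abs(s.fun).max(),fk(D[-1][0],np.append(s.x,[0]*(1-wz)))[1])
E
python3 kin.py
```

```text
1 [0.5462 0.4116 0.2826 0.0785 0.4535] 0.015426417227995759 [ 0.79119415 -0.07525551 -0.60691715]
1 [0.7272 0.4042 0.1567 0.0778 0.4993 0.0545] 0.013994657240962431 [ 0.79119415 -0.07525551 -0.60691715]
-1 [0.5448 0.4123 0.2806 0.0931 0.4495] 0.04453451396059028 [ 0.75976386 -0.23326047 -0.60691715]
-1 [0.6798 0.4068 0.1867 0.0936 0.4837 0.0407] 0.04732877722608164 [ 0.75976386 -0.23326047 -0.60691715]
```

```bash
python3 - <<'E'
import re
s=open('kin.py').read()
s=s.replace("L1,L2,h,off,T,w=p;","L1,L2,h,off,T,e,a=p;").replace("L2*f(ph)","L2*f(ph+e)+a*c").replace("+w*f(s+np.pi/2)","")
s=s[:s.index("if __name__")]+'''if __name__=="__main__":
    for m in ([1,0],[0,1],[1,1]):
        g=lambda p:np.concatenate([fk(q,np.append(p[:5],p[5:]*m))[0]-x for q,x in D])
        s=least_squares(g,[.4,.4,.2,.08,.2,0,0]);print(m,s.x.round(4),np.abs(s.fun).max())
'''
open('kin.py','w').write(s)
E
python3 kin.py
```

```text
[1, 0] [ 0.5814  0.3724  0.1553  0.079   0.4225 -0.1421  0.    ] 0.00876873258905602
[0, 1] [0.5103 0.3863 0.2774 0.079  0.4259 0.     0.0342] 0.0161434503080482
[1, 1] [ 0.57    0.3655  0.1561  0.0791  0.4148 -0.1421  0.0103] 0.00825223671336248
```

```bash
python3 - <<'E'
s=open('kin.py').read()
s=s.replace("L1,L2,h,off,T,e,a=p;","L1,L2,h,off,T,e,a,b=p;").replace("+a*c","+a*f(s+np.pi/2)+b*f(s)")
s=s[:s.index("if __name__")]+'''def fit():
    g=lambda p:np.concatenate([fk(q,p)[0]-x for q,x in D]+[.01*(p-[.4,.4,.2,.08,.2,0,0,.1])])
    return least_squares(g,[.4,.4,.2,.08,.2,0,0,.1])
if __name__=="__main__":
    s=fit();print(s.x.round(4),(s.fun[:-8].reshape(-1,3)*1000).round(1))
'''
open('kin.py','w').write(s)
E
python3 kin.py
```

```text
[ 0.5776  0.3729  0.1607  0.0812  0.2845 -0.1385 -0.0012  0.1385] [[-0.  -0.2 -0.1]
 [ 0.   0.   0. ]
 [-0.1  0.   0.1]
 [-0.1  0.1  0. ]
 [-0.  -0.1 -0. ]]
```

The fit is accurate to 0.2 mm. Now I'll search for a feasible near-horizontal grasp that also allows the pour by roll.

```bash
cat > ik.py <<'E'
from kin import *
P=fit().x
LO=np.array([-151.79,-50.71,-67.44,-121.81,-77.56,-180]);HI=np.array([151.79,97.33,78.34,120.89,73.72,180])
def frame(q):
    p,d,W=fk(q[:6],P);j=np.radians(q);s=j[1]-j[2]+j[3]
    c=np.array([np.cos(j[0]),np.sin(j[0]),0]);z=np.array([0,0,1.])
    x0=c*np.cos(s+np.pi/2)-z*np.sin(s+np.pi/2)
    x=Ro.from_rotvec(d*j[5]).apply(x0);return p,np.c_[x,np.cross(d,x),d]
def ik(p,R,seeds):
    best=None
    for s in seeds:
        g=lambda q:np.r_[(frame(q)[0]-p)*5,(frame(q)[1]-R).ravel()]
        r=least_squares(g,np.clip(s,LO+1,HI-1),bounds=(LO+.5,HI-.5))
        if r.cost<1e-6 and (best is None or np.abs(r.x-s).max()<best[1]): best=(r.x,np.abs(r.x-s).max())
    return None if best is None else best[0]
def Rtool(al,psi):   # z tilted al from down towards azimuth psi, x up
    a,b=np.radians([al,psi]);h=np.array([np.cos(b),np.sin(b),0]);u=np.array([0,0,1.])
    d=h*np.sin(a)-u*np.cos(a);x=h*np.cos(a)+u*np.sin(a);return np.c_[x,np.cross(d,x),d]
E
cat > search.py <<'E'
from ik import *
q=[-11.2504,1.4095,-63.8581,-27.7579,4.6202,176.4386];print(frame(q)[1].round(3))
rng=np.random.default_rng(0)
seeds=[np.array([j1,20,-20,50,j5,j6]) for j1 in (-30,10) for j5 in (-60,60) for j6 in (-90,90)]
C=np.array([.5555,-.004,.042]);J=np.array([.506,-.262,.14])
for al in (65,75):
  for psi in range(-180,180,20):
    R=Rtool(al,psi);a=ik(C+.019*R[:,2],R,seeds)
    if a is None: continue
    out=[]
    for psi2 in (psi-40,psi,psi+40):
     for sg in (1,-1):
      R2=Rtool(al,psi2);R3=R2@Ro.from_rotvec([0,0,sg*np.radians(150)]).as_matrix()
      u=R3@R.T@np.array([0,0,1]) if 0 else R3@Rtool(al,0).T@np.array([0,0,1])
      m=u[:2]/np.linalg.norm(u[:2]);G=J-np.r_[m*.035,0]
      b=ik(G+.019*R2[:,2],R2,[a]+seeds[:4])
      if b is None: continue
      t=b.copy();t[5]+=sg*150
      if LO[5]<t[5]<HI[5]: out.append((psi2,sg,b.round(0)))
    print(al,psi,a.round(0),out)
E
time python3 search.py
```

```text
[[ 0.604 -0.094  0.791]
 [-0.057 -0.996 -0.075]
 [ 0.795  0.    -0.607]]
65 -140 [  5.  67.  34. 117. -31. -16.] [(-140, 1, array([-18.,  53.,  18., 104., -51., -35.])), (-100, 1, array([ -14.,   29.,  -26.,   26.,  -65., -100.]))]
65 -120 [ 10.  61.  19. 102. -44. -27.] [(-160, -1, array([-20.,  58.,  27., 118., -36., -20.])), (-120, 1, array([-15.,  42.,  -1.,  75., -61., -58.])), (-80, 1, array([ -15.,   23.,  -49.,  -25.,  -55., -138.]))]
65 -100 [ 14.  52.   1.  80. -56. -43.] [(-140, 1, array([-18.,  53.,  18., 104., -51., -35.])), (-100, 1, array([ -14.,   29.,  -26.,   26.,  -65., -100.])), (-60, 1, array([ -21.,   24.,  -64.,  -57.,  -35., -161.]))]
65 -80 [ 16.  41. -23.  39. -64. -76.] [(-120, 1, array([-15.,  42.,  -1.,  75., -61., -58.])), (-80, 1, array([ -15.,   23.,  -49.,  -25.,  -55., -138.]))]
65 -60 [  15.   34.  -51.  -23.  -61. -122.] [(-100, 1, array([ -14.,   29.,  -26.,   26.,  -65., -100.])), (-60, 1, array([ -21.,   24.,  -64.,  -57.,  -35., -161.]))]
65 40 [-35.  33. -63. -35.  61. 123.] [(0, -1, array([-55.,  21., -64., -45.,  48., 149.])), (40, -1, array
[... 1529 characters left out ...]
, array([-61.,  27., -51., -18.,  72., 122.])), (60, 1, array([-59.,  49.,  -4.,  98.,  58.,  25.])), (60, -1, array([-57.,  52.,   4., 102.,  60.,  27.]))]
75 80 [-35.  55.  -9.  84.  61.  29.] [(40, -1, array([-60.,  40., -16.,  66.,  72.,  56.])), (80, 1, array([-55.,  56.,  12., 115.,  43.,  15.])), (80, -1, array([-52.,  60.,  21., 120.,  46.,  16.]))]
75 100 [-30.  62.   9. 105.  47.  17.] [(60, 1, array([-59.,  49.,  -4.,  98.,  58.,  25.])), (60, -1, array([-57.,  52.,   4., 102.,  60.,  27.]))]
75 120 [-25.  69.  27. 119.  34.  10.] [(80, 1, array([-55.,  56.,  12., 115.,  43.,  15.])), (80, -1, array([-52.,  60.,  21., 120.,  46.,  16.]))]
real	0m13.124s
user	0m13.435s
sys	0m0.097s
```

```bash
cat > path.py <<'E'
from ik import *
np.set_printoptions(precision=3,suppress=True)
q=np.array([-11.2504,1.4095,-63.8581,-27.7579,4.6202,176.4386]);p,R=frame(q)
for k in range(10):
    R=R@Ro.from_rotvec(np.radians([5.2,1.7,-4])).as_matrix()
    n=ik(p,R,[q]);print(k,None if n is None else n.round(1), R[:,2]); 
    if n is None: continue
    q=n
print(np.degrees(np.arctan2(R[1,2],R[0,2])),np.degrees(np.arccos(-R[2,2])),"y_z",R[2,1])
a=None
for al,ps in ((70,60),(70,50),(68,60),(72,60)):
    R=Rtool(al,ps)
    for z in (.042,.10,.15):
        g=np.array([.5555,-.004,z]);n=ik(g+.019*R[:,2],R,[q]);print(al,ps,z,n)
    for th in (0,1): print("jar",ik(np.array([.506,-.262,.15])+.019*R[:,2],R,[q]))
E
python3 path.py
```

```text
0 [-15.9   1.9 -65.6 -30.7  13.7 169.7] [ 0.812  0.015 -0.583]
1 [-20.5   2.9 -66.4 -31.9  22.8 162.9] [ 0.822  0.107 -0.559]
2 [-24.8   4.1 -66.1 -31.2  31.7 155.8] [ 0.821  0.199 -0.536]
3 [-28.6   5.5 -64.7 -28.3  40.  148.1] [ 0.808  0.291 -0.512]
4 [-31.8   7.1 -62.1 -22.8  47.4 139.4] [ 0.784  0.38  -0.49 ]
5 [-34.2   8.9 -58.3 -14.5  53.9 129.4] [ 0.75   0.467 -0.469]
6 [-36.   11.2 -53.2  -3.3  59.2 117.5] [ 0.705  0.549 -0.449]
7 [-37.2  14.3 -46.8  10.8  63.1 103.5] [ 0.651  0.625 -0.431]
8 [-37.9  18.3 -39.5  27.   65.4  87.6] [ 0.588  0.695 -0.414]
9 [-38.   23.1 -31.8  43.5  66.1  71.1] [ 0.517  0.757 -0.401]
55.680131191328016 66.38961739601467 y_z 0.1542509382360473
70 60 0.042 [-36.733  39.523 -34.6    33.731  68.941  70.958]
70 60 0.1 [-36.733  33.879 -32.321  41.654  68.941  70.958]
70 60 0.15 [-36.733  29.479 -29.613  48.762  68.941  70.958]
jar [-59.064  46.997   1.03   97.191  55.221  31.608]
jar [-59.064  46.997   1.03   97.191  55.221  31.608]
70 50 0.042 [-36.906  34.998 -50.497  -3.929  69.772  98.979]
70 50 0.1 [-36.906  27.706 -47.671   6.19   69.772  98.979]
70 50 0.15 [-36.906  22.086 -44.426  15.055  69.772  98.979]
jar [-60.862  41.717  -8.55   84.108  61.413  41.907]
jar [-60.862  41.717  -8.55   84.108  61.413  41.907]
68 60 0.042 [-36.336  38.205 -35.153  31.92   67.149  73.489]
68 60 0.1 [-36.336  32.585 -32.686  40.007  67.149  73.489]
68 60 0.15 [-36.336  28.229 -29.823  47.226  67.149  73.489]
jar [-58.789  45.627   0.551  94.928  54.349  34.283]
jar [-58.789  45.627   0.551  94.928  54.349  34.283]
72 60 0.042 [-37.093  40.937 -33.902  35.968  70.696  68.068]
72 60 0.1 [-37.093  35.28  -31.822  43.705  70.696  68.068]
72 60 0.15 [-37.093  30.842 -29.282  50.683  70.696  68.068]
jar [-59.313  48.398   1.5    99.531  56.025  28.827]
jar [-59.313  48.398   1.5    99.531  56.025  28.827]
```

move_arm([
  {"x":0,"y":0,"z":0,"rx":5.2,"ry":0,"rz":-4},
  {"x":0,"y":0,"z":0,"rx":5.2,"ry":0,"rz":-4},
  {"x":0,"y":0,"z":0,"rx":5.2,"ry":0,"rz":-4},
  {"x":0,"y":0,"z":0,"rx":5.2,"ry":0,"rz":-4},
  {"x":0,"y":0,"z":0,"rx":5.2,"ry":0,"rz":-4},
])

```text
t: 14.12
position: [0.5618, -0.0058, 0.1714]
orientation: [[0.533, 0.464, 0.708], [0.282, -0.886, 0.368], [0.798, 0.003, -0.603]]
contact_force: [-0.2, -0.1, -1.5]
width: 0.0852
grasp_force: 0.0
```

move_arm([
  {"x":0,"y":0,"z":0,"rx":5.2,"ry":0,"rz":-4},
  {"x":0,"y":0,"z":0,"rx":5.2,"ry":0,"rz":-4},
  {"x":0,"y":0,"z":0,"rx":5.2,"ry":0,"rz":-4},
  {"x":0,"y":0,"z":0,"rx":5.2,"ry":0,"rz":-4},
  {"x":0,"y":0,"z":0,"rx":5.2,"ry":0,"rz":-4},
])

```text
t: 14.53
position: [0.5622, -0.006, 0.1706]
orientation: [[0.334, 0.833, 0.442], [0.51, -0.554, 0.658], [0.793, 0.006, -0.609]]
contact_force: [-0.6, 0.8, -0.8]
width: 0.0853
grasp_force: 0.0
```

```bash
cat > rel.py <<'E'
import sys
from ik import *
from station import monitor, vision
np.set_printoptions(precision=4,suppress=True)
def rel(al,psi,g=None):
    o=monitor.get_obs();R=np.array(o["orientation"]);p=np.array(o["position"]);gp=p-.019*R[:,2]
    T=Rtool(al,psi);print("t",o["t"],"tcp",p,"gp",gp,"q",np.array(o["joints"]).round(1))
    print("al",np.degrees(np.arccos(-R[2,2])).round(2),"psi",np.degrees(np.arctan2(R[1,2],R[0,2])).round(2),"yz",R[2,1])
    print("rotvec deg (tool)",np.degrees(Ro.from_matrix(R.T@T).as_rotvec()))
    if g is not None:
        print("shift of gp in tool mm, current axes",R.T@(np.array(g)-gp)*1000,"TCP shift to target, target axes",T.T@(np.array(g)+.019*T[:,2]-p)*1000,"down in target axes",T.T@[0,0,-1])
E
python3 - <<'E'
from rel import *
for i in range(2): vision.grab_frame("top")
rel(70,60,[.5555,-.004,.15])
E
```

```text
t 14.6333 tcp [ 0.5635 -0.0069  0.1693] gp [ 0.5551 -0.0194  0.1809] q [-33.8  17.8 -28.1  43.9  52.4  90. ]
al 52.39 psi 56.1 yz 0.003728528579129545
rotvec deg (tool) [ 3.391  17.6103 -1.6199]
shift of gp in tool mm, current axes [-16.524   -8.3321  29.1711] TCP shift to target, target axes [-18.6702  -8.3746  24.2161] down in target axes [-0.9397 -0.      0.342 ]
```

move_arm([
  {"x":0,"y":0,"z":0,"rx":1.1,"ry":5.9,"rz":-0.5},
  {"x":0,"y":0,"z":0,"rx":1.1,"ry":5.9,"rz":-0.5},
  {"x":0,"y":0,"z":0,"rx":1.1,"ry":5.8,"rz":-0.5},
  {"x":-10,"y":-4,"z":12,"rx":0,"ry":0,"rz":0},
  {"x":-9,"y":-4,"z":12,"rx":0,"ry":0,"rz":0},
])

```text
t: 15.05
position: [0.5635, 0.0118, 0.1413]
orientation: [[0.176, 0.862, 0.475], [0.293, -0.507, 0.811], [0.94, -0.003, -0.342]]
contact_force: [-0.0, -0.4, -0.1]
width: 0.0851
grasp_force: 0.0
```

```bash
python3 - <<'E'
from rel import *
from h import *
for i in range(2): vision.grab_frame("top")
o,f=wrist();save(f,"w8")
for k in ("cup_mid",):
    for b in spotter.boxes_of(k,f)[:2]: print(k,b["score"],np.array(b["xy"])*[640,480])
print("pred rim",proj(f,[.556,-.004,.087]),"base",proj(f,[.556,-.004,.003]))
rel(70,60,[.556,-.004,.042])
cv2.imwrite("pics/w8.png",f["img"][:,:,::-1])
E
```

```text
cup_mid 0.9 [324.608 400.416]
pred rim [322.6455 412.8745] base [321.5071 481.2684]
t 15.25 tcp [0.5633 0.0126 0.1432] gp [ 0.5543 -0.0028  0.1497] q [-36.8  29.2 -30.3  47.7  69.   71.6]
al 69.97 psi 59.67 yz 0.0008038561636876048
rotvec deg (tool) [ 0.306   0.0311 -0.0624]
shift of gp in tool mm, current axes [-101.275     2.0274   36.7433] TCP shift to target, target axes [-101.2868    2.0116   36.6776] down in target axes [-0.9397 -0.      0.342 ]
```

View pics/w8.png

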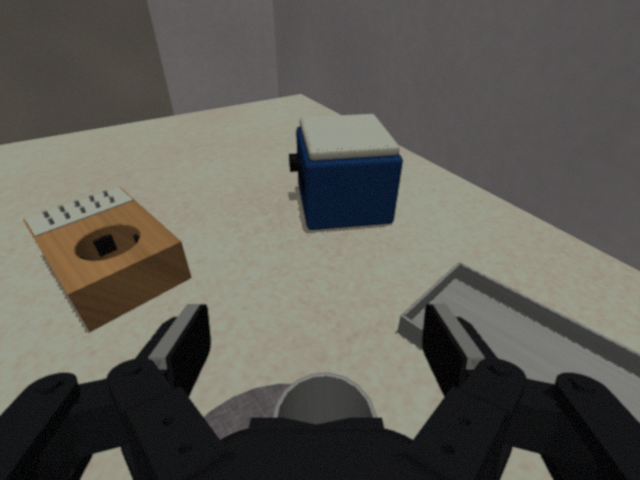

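The wrist view shows the rim centred near column 325 against the finger midpoint at 316, so it is well aligned. I'll descend straight down in two steps and close.

move_arm([
  {"x":-25,"y":2,"z":9,"rx":0,"ry":0,"rz":0},
  {"x":-25,"y":1,"z":9,"rx":0,"ry":0,"rz":0},
  {"x":-22,"y":0,"z":8,"rx":0,"ry":0,"rz":0},
  {"x":-12,"y":0,"z":4,"rx":0,"ry":0,"rz":0},
  {"x":0,"y":0,"z":0,"rx":0,"ry":0,"rz":0},
])

```text
t: 15.67
position: [0.5657, 0.0101, 0.0522]
orientation: [[0.173, 0.863, 0.474], [0.295, -0.505, 0.811], [0.939, -0.001, -0.343]]
contact_force: [-0.7, -0.6, 0.7]
width: 0.0855
grasp_force: 0.0
```

move_arm([
  {"x":-8,"y":0,"z":3,"rx":0,"ry":0,"rz":0},
  {"x":-6,"y":0,"z":3,"rx":0,"ry":0,"rz":0},
  {"x":-3,"y":0,"z":1,"rx":0,"ry":0,"rz":0},
  {"x":0,"y":0,"z":0,"rx":0,"ry":0,"rz":0},
  {"x":0,"y":0,"z":0,"rx":0,"ry":0,"rz":0},
])

```text
t: 16.08
position: [0.5662, 0.011, 0.0349]
orientation: [[0.172, 0.863, 0.475], [0.296, -0.505, 0.811], [0.94, 0.001, -0.342]]
contact_force: [-0.1, -0.7, 0.4]
width: 0.0853
grasp_force: 0.0
```

```bash
python3 - <<'E'
from rel import *
for i in range(2): vision.grab_frame("top")
rel(70,60,[.556,-.004,.042]); print(monitor.get_obs()["contact_force"])
E
```

```text
t 16.1833 tcp [0.5663 0.0109 0.035 ] gp [ 0.5573 -0.0045  0.0415] q [-36.8  39.5 -34.9  32.7  69.   71.6]
al 70.0 psi 59.66 yz 0.001411143928765515
rotvec deg (tool) [ 0.3159  0.0031 -0.0289]
shift of gp in tool mm, current axes [ 0.4186 -1.3248 -0.3781] TCP shift to target, target axes [ 0.4204 -1.4314 -0.3704] down in target axes [-0.9397 -0.      0.342 ]
[-0.3215 -0.1534 -0.5391]
```

move_arm([
  {"x":0,"y":0,"z":0,"rx":0,"ry":0,"rz":0},
  {"x":0,"y":0,"z":0,"rx":0,"ry":0,"rz":0},
  {"x":0,"y":0,"z":0,"rx":0,"ry":0,"rz":0},
  {"x":0,"y":0,"z":0,"rx":0,"ry":0,"rz":0},
  {"x":0,"y":0,"z":0,"rx":0,"ry":0,"rz":0},
], gripper=0.45, squeeze=70)

```text
t: 16.6
position: [0.5663, 0.011, 0.0349]
orientation: [[0.172, 0.863, 0.475], [0.295, -0.505, 0.811], [0.94, 0.001, -0.341]]
contact_force: [-0.8, -1.4, 5.4]
width: 0.0491
grasp_force: 72.2
```

move_arm([
  {"x":0,"y":0,"z":0,"rx":0,"ry":0,"rz":0},
  {"x":0,"y":0,"z":0,"rx":0,"ry":0,"rz":0},
  {"x":0,"y":0,"z":0,"rx":0,"ry":0,"rz":0},
  {"x":0,"y":0,"z":0,"rx":0,"ry":0,"rz":0},
  {"x":0,"y":0,"z":0,"rx":0,"ry":0,"rz":0},
])

```text
t: 17.02
position: [0.5663, 0.011, 0.0349]
orientation: [[0.171, 0.863, 0.475], [0.295, -0.505, 0.811], [0.94, 0.001, -0.341]]
contact_force: [-0.9, -1.6, 5.3]
width: 0.0492
grasp_force: 72.3
```

move_arm([
  {"x":8,"y":0,"z":-3,"rx":0,"ry":0,"rz":0},
  {"x":19,"y":0,"z":-7,"rx":0,"ry":0,"rz":0},
  {"x":28,"y":0,"z":-10,"rx":0,"ry":0,"rz":0},
  {"x":28,"y":0,"z":-10,"rx":0,"ry":0,"rz":0},
  {"x":19,"y":0,"z":-7,"rx":0,"ry":0,"rz":0},
])

```text
t: 17.43
position: [0.566, 0.0113, 0.1455]
orientation: [[0.171, 0.863, 0.474], [0.297, -0.504, 0.811], [0.94, 0.002, -0.343]]
contact_force: [-0.5, -0.5, -2.1]
width: 0.0493
grasp_force: 72.5
```

```bash
cat > pour.py <<'E'
from rel import *
from h import *
f=vision.grab_frame("top")
for n,f in (("top",f),("scene",vision.grab_frame("scene"))):
    for b in spotter.boxes_of("jar_mouth",f)[:2]: print(n,b["score"],np.array(b["xy"])*[640,480],onz(f,np.array(b["xy"])*[640,480],.035))
o=monitor.get_obs();print(o["width"],o["grasp_force"],o["contact_force"]);rel(70,60)
R=Rtool(70,60);q=np.array(o["joints"])
J=np.array([.507,-.262,0])
for sg in (1,-1):
  for ph in (60,90,120,140,160,180):
    R3=R@Ro.from_rotvec([0,0,sg*np.radians(ph)]).as_matrix();u=R3@R.T@[0,0,1];
    # lowest lip point relative to cup mid
    w=-np.array([0,0,1])+u[2]*u;w/=np.linalg.norm(w);lip=.042*u+.023*w
    print(sg,ph,"tilt",np.degrees(np.arccos(u[2])).round(0),"u",u,"lip",lip)
E
python3 pour.py
```

```text
top 0.93 [456.704 297.984] [ 0.5314 -0.2623  0.035 ]
scene 0.58 [299.008 134.976] [ 0.5047 -0.2801  0.035 ]
0.04949322962579951 72.53146966919303 [-0.6191  0.893  -1.7496]
t 17.6333 tcp [0.566  0.0112 0.1431] gp [ 0.557  -0.0042  0.1496] q [-36.8  29.4 -29.9  47.8  69.   71.7]
al 69.95 psi 59.67 yz 0.0017911486530511362
rotvec deg (tool) [ 0.3061  0.0521 -0.0023]
1 60 tilt 56.0 u [ 0.6244 -0.5461  0.5585] lip [ 0.0359 -0.0314  0.0044]
1 90 tilt 83.0 u [ 0.6531 -0.7482  0.117 ] lip [ 0.0292 -0.0335 -0.0179]
1 120 tilt 109.0 u [ 0.4637 -0.8244 -0.3245] lip [ 0.0158 -0.0281 -0.0354]
1 140 tilt 124.0 u [ 0.2393 -0.7936 -0.5595] lip [ 0.0063 -0.021  -0.0426]
1 160 tilt 135.0 u [-0.0334 -0.7006 -0.7128] lip [-0.0006 -0.013  -0.0461]
1 180 tilt 140.0 u [-0.3214 -0.5567 -0.766 ] lip [-0.0047 -0.0081 -0.047 ]
-1 60 tilt 56.0 u [-0.7851  0.2677  0.5585] lip [-0.0451  0.0154  0.0044]
-1 90 tilt 83.0 u [-0.9745  0.1915  0.117 ] lip [-0.0436  0.0086 -0.0179]
-1 120 tilt 109.0 u [-0.9458 -0.0106 -0.3245] lip [-0.0323 -0.0004 -0.0354]
-1 140 tilt 124.0 u [-0.8069 -0.1895 -0.5595] lip [-0.0214 -0.005  -0.0426]
-1 160 tilt 135.0 u [-0.59   -0.3792 -0.7128] lip [-0.011  -0.0071 -0.0461]
-1 180 tilt 140.0 u [-0.3214 -0.5567 -0.766 ] lip [-0.0047 -0.0081 -0.047 ]
```

The beaker is held about 3.5 mm below its middle and the load of about 2 N is carried. Now I'll carry it to the jar.

move_arm([
  {"x":-6,"y":8,"z":-13,"rx":0,"ry":0,"rz":0},
  {"x":-12,"y":15,"z":-26,"rx":0,"ry":0,"rz":0},
  {"x":-12,"y":15,"z":-26,"rx":0,"ry":0,"rz":0},
  {"x":-12,"y":15,"z":-26,"rx":0,"ry":0,"rz":0},
  {"x":-12,"y":15,"z":-26,"rx":0,"ry":0,"rz":0},
])

```text
t: 18.05
position: [0.5594, -0.1351, 0.131]
orientation: [[0.173, 0.864, 0.473], [0.294, -0.504, 0.812], [0.94, -0.001, -0.341]]
contact_force: [0.7, -0.1, -2.7]
width: 0.0494
grasp_force: 73.0
```

move_arm([
  {"x":-12,"y":15,"z":-26,"rx":0,"ry":0,"rz":0},
  {"x":-12,"y":15,"z":-26,"rx":0,"ry":0,"rz":0},
  {"x":-12,"y":15,"z":-25,"rx":0,"ry":0,"rz":0},
  {"x":-6,"y":9,"z":-13,"rx":0,"ry":0,"rz":0},
  {"x":0,"y":0,"z":0,"rx":0,"ry":0,"rz":0},
])

```text
t: 18.47
position: [0.5564, -0.25, 0.1211]
orientation: [[0.174, 0.862, 0.476], [0.294, -0.507, 0.81], [0.94, -0.001, -0.342]]
contact_force: [0.4, -0.9, -1.8]
width: 0.0492
grasp_force: 73.0
```

```bash
python3 - <<'E'
from rel import *
from h import *
for i in range(2): vision.grab_frame("top")
rel(70,60,[.548,-.262,.127])
o,f=wrist()
g=vision.grab_frame("scene")
print([(b["score"],np.array(b["xy"])*[640,480]) for b in spotter.boxes_of("jar_mouth",g)[:2]])
A=np.hstack([f["img"][100:480,120:520],g["img"][0:380,120:520]]);cv2.imwrite("pics/c9.png",A[:,:,::-1])
for x,y in ((.505,-.264),): print("jar rim centre/edges pred in crop",proj(g,[x,y,.065])-[120,0],[proj(g,[x+.054*np.cos(a),y+.054*np.sin(a),.065])-[120,0] for a in np.arange(0,6.28,1.571)])
E
```

```text
t 18.5667 tcp [ 0.5564 -0.2468  0.1221] gp [ 0.5474 -0.2622  0.1286] q [-56.   49.6   4.2  94.7  57.9  35.5]
al 70.04 psi 59.69 yz -0.0012865415148769009
rotvec deg (tool) [ 0.2944 -0.044  -0.1855]
shift of gp in tool mm, current axes [-1.3265  0.397   1.0023] TCP shift to target, target axes [-1.3415  0.3002  1.0016] down in target axes [-0.9397 -0.      0.342 ]
[(0.89, array([303.104, 142.512]))]
jar rim centre/edges pred in crop [182.179  127.9163] [array([159.4014, 137.1215]), array([195.908 , 142.4107]), array([204.1062, 119.047 ]), array([169.2562, 114.2859])]
```

View pics/c9.png

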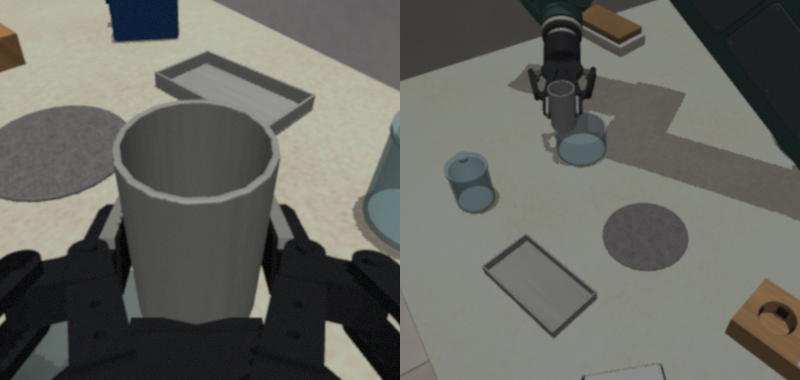

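The right crop shows the beaker above the open jar, whose rim spans about columns 157–206 after the crop offset, as predicted. The lidded jar and the dish are clear. Now I'll roll to pour.

move_arm([
  {"x":0,"y":0,"z":0,"rx":0,"ry":0,"rz":-6},
  {"x":0,"y":0,"z":0,"rx":0,"ry":0,"rz":-7},
  {"x":0,"y":0,"z":0,"rx":0,"ry":0,"rz":-7},
  {"x":0,"y":0,"z":0,"rx":0,"ry":0,"rz":-7},
  {"x":0,"y":0,"z":0,"rx":0,"ry":0,"rz":-7},
])

```text
t: 19.13
position: [0.5568, -0.2455, 0.124]
orientation: [[-0.346, 0.81, 0.473], [0.528, -0.249, 0.812], [0.775, 0.531, -0.342]]
contact_force: [-0.3, 0.1, -1.7]
width: 0.049
grasp_force: 73.0
```

move_arm([
  {"x":0,"y":0,"z":0,"rx":0,"ry":0,"rz":-7},
  {"x":0,"y":0,"z":0,"rx":0,"ry":0,"rz":-7},
  {"x":0,"y":0,"z":0,"rx":0,"ry":0,"rz":-7},
  {"x":0,"y":0,"z":0,"rx":0,"ry":0,"rz":-6},
  {"x":0,"y":0,"z":0,"rx":0,"ry":0,"rz":-5},
])

```text
t: 19.55
position: [0.5568, -0.2455, 0.1241]
orientation: [[-0.722, 0.504, 0.473], [0.58, 0.069, 0.812], [0.377, 0.861, -0.342]]
contact_force: [0.1, -0.5, -1.5]
width: 0.0493
grasp_force: 73.0
```

move_arm([
  {"x":0,"y":0,"z":0,"rx":0,"ry":0,"rz":-4},
  {"x":0,"y":0,"z":0,"rx":0,"ry":0,"rz":-4},
  {"x":0,"y":0,"z":0,"rx":0,"ry":0,"rz":-4},
  {"x":0,"y":0,"z":0,"rx":0,"ry":0,"rz":-4},
  {"x":0,"y":0,"z":0,"rx":0,"ry":0,"rz":-4},
])

```text
t: 19.97
position: [0.5568, -0.2455, 0.124]
orientation: [[-0.851, 0.229, 0.473], [0.522, 0.262, 0.812], [0.062, 0.938, -0.342]]
contact_force: [-0.2, -0.9, -2.2]
width: 0.0492
grasp_force: 73.0
```

move_arm([
  {"x":0,"y":0,"z":0,"rx":0,"ry":0,"rz":-3},
  {"x":0,"y":0,"z":0,"rx":0,"ry":0,"rz":-3},
  {"x":0,"y":0,"z":0,"rx":0,"ry":0,"rz":-3},
  {"x":0,"y":0,"z":0,"rx":0,"ry":0,"rz":-3},
  {"x":0,"y":0,"z":0,"rx":0,"ry":0,"rz":-3},
])

```text
t: 20.38
position: [0.5568, -0.2455, 0.124]
orientation: [[-0.881, 0.001, 0.473], [0.437, 0.388, 0.812], [-0.182, 0.922, -0.342]]
contact_force: [0.2, -1.0, -1.3]
width: 0.0491
grasp_force: 73.0
```

move_arm([
  {"x":0,"y":0,"z":0,"rx":0,"ry":0,"rz":-3},
  {"x":0,"y":0,"z":0,"rx":0,"ry":0,"rz":-3},
  {"x":0,"y":0,"z":0,"rx":0,"ry":0,"rz":-3},
  {"x":0,"y":0,"z":0,"rx":0,"ry":0,"rz":-3},
  {"x":0,"y":0,"z":0,"rx":0,"ry":0,"rz":-3},
])

```text
t: 20.8
position: [0.5568, -0.2455, 0.124]
orientation: [[-0.851, -0.227, 0.473], [0.322, 0.488, 0.812], [-0.415, 0.843, -0.342]]
contact_force: [-0.5, 0.2, -1.6]
width: 0.0493
grasp_force: 72.9
```

move_arm([
  {"x":0,"y":0,"z":0,"rx":0,"ry":0,"rz":-4},
  {"x":0,"y":0,"z":0,"rx":0,"ry":0,"rz":-4},
  {"x":0,"y":0,"z":0,"rx":0,"ry":0,"rz":-4},
  {"x":0,"y":0,"z":0,"rx":0,"ry":0,"rz":-4},
  {"x":0,"y":0,"z":0,"rx":0,"ry":0,"rz":-4},
])

```text
t: 21.22
position: [0.5568, -0.2455, 0.1241]
orientation: [[-0.722, -0.505, 0.473], [0.135, 0.568, 0.812], [-0.679, 0.65, -0.342]]
contact_force: [-0.5, 1.1, -1.5]
width: 0.0493
grasp_force: 72.9
```

```bash
cat > chk.py <<'E'
from rel import *
from h import *
vision.grab_frame("top")
rel(70,60);o=monitor.get_obs();print(o["width"],o["grasp_force"],o["contact_force"])
for n in ("top","scene","wrist"):
    f=vision.grab_frame(n) if n!="wrist" else wrist()[1];save(f,"p_"+n)
    for k in ("cap0_mid","jar_mouth","cup_mid"):
        for b in spotter.boxes_of(k,f)[:8]:
            if b["score"]>.2:
                uv=np.array(b["xy"])*[640,480];print(n,k,round(b["score"],2),uv.round(0),onz(f,uv,.015 if k[:3]=="cap" else .035).round(3))
E
python3 chk.py
```

```text
t 21.2667 tcp [ 0.5568 -0.2456  0.1241] gp [ 0.5478 -0.261   0.1306] q [ -55.9   49.4    4.2   94.7   57.9 -101. ]
al 69.99 psi 59.74 yz 0.6463742739979641
rotvec deg (tool) [  0.1081   0.2914 136.4488]
0.04914319322404157 72.94528216123581 [ 1.0862 -0.3365 -2.2669]
top jar_mouth 0.82 [450. 323.] [ 0.487 -0.248  0.035]
top jar_mouth 0.62 [473. 280.] [ 0.565 -0.293  0.035]
top jar_mouth 0.44 [452. 173.] [ 0.766 -0.261  0.035]
top cup_mid 0.95 [473. 279.] [ 0.567 -0.293  0.035]
scene jar_mouth 0.69 [302. 139.] [ 0.505 -0.266  0.035]
scene cup_mid 0.72 [276. 104.] [ 0.493 -0.402  0.035]
wrist jar_mouth 0.6 [163.  96.] [ 0.516 -0.272  0.035]
wrist cup_mid 0.59 [319. 304.] [-4.852 -5.016  0.035]
```

move_arm([
  {"x":0,"y":0,"z":0,"rx":0,"ry":0,"rz":-4},
  {"x":0,"y":0,"z":0,"rx":0,"ry":0,"rz":-4},
  {"x":0,"y":0,"z":0,"rx":0,"ry":0,"rz":-4},
  {"x":0,"y":0,"z":0,"rx":0,"ry":0,"rz":-4},
  {"x":0,"y":0,"z":0,"rx":0,"ry":0,"rz":-4},
])

```text
t: 22.28
position: [0.5567, -0.2467, 0.1238]
orientation: [[-0.506, -0.72, 0.475], [-0.067, 0.581, 0.811], [-0.86, 0.379, -0.342]]
contact_force: [-1.2, 0.6, -2.0]
width: 0.049
grasp_force: 73.0
```

```bash
python3 chk.py; python3 - <<'E'
from h import *
# mean force over fresh readings
z=[]
for i in range(6): vision.grab_frame("top"); z.append(monitor.get_obs()["contact_force"][2])
print(np.round(z,2),np.mean(z))
E
```

```text
t 22.3333 tcp [ 0.5567 -0.2467  0.1238] gp [ 0.5477 -0.2622  0.1303] q [ -55.9   49.4    4.3   94.8   57.9 -121. ]
al 70.0 psi 59.67 yz 0.3742141086504616
rotvec deg (tool) [  0.0864   0.4246 156.4186]
0.04926820532234264 72.96778947114944 [ 0.4514 -0.9754 -2.4103]
top cup_mid 0.71 [472. 280.] [ 0.564 -0.292  0.035]
scene jar_mouth 0.65 [307. 141.] [ 0.502 -0.254  0.035]
scene cup_mid 0.74 [280. 106.] [ 0.49  -0.393  0.035]
wrist jar_mouth 0.64 [270.  73.] [ 0.523 -0.26   0.035]
wrist cup_mid 0.71 [319. 304.] [-0.048 -0.946  0.035]
[-1.02 -1.02 -1.95 -1.09 -1.33 -2.05] -1.411873815556941
```

```bash
python3 - <<'E'
from h import *
z=[]
for i in range(14):
    f=vision.grab_frame("scene"); z.append(monitor.get_obs()["contact_force"][2])
print(np.mean(z),np.std(z))
a=cv2.imread("pics/scene0.png",0);b=cv2.cvtColor(f["img"],cv2.COLOR_RGB2GRAY)
for im in (a,b): print(im[112:168:2,270:334:2][:, :])if 0 else print("\n".join(" ".join(f"{v//3:2d}" for v in r) for r in im[110:168:3,272:332:3]),"\n")
E
```

```text
-1.2189118063292226 0.4379958119698482
44 44 44 44 44 44 44 44 43 43 43 43 44 44 44 44 44 44 44 44
44 44 44 44 44 42 37 31 29 28 28 29 30 35 41 44 44 44 44 44
43 44 44 42 34 27 26 27 27 27 27 27 27 27 27 32 42 44 44 44
44 44 42 29 26 26 26 27 27 27 27 27 27 27 27 26 29 42 44 44
44 43 31 26 26 26 27 27 27 27 27 27 27 27 26 26 26 32 44 44
44 41 25 25 26 27 27 27 27 27 27 27 27 27 27 26 26 27 40 44
44 37 25 26 26 26 27 27 27 27 27 27 27 27 27 26 26 26 39 44
44 36 24 26 26 26 27 27 27 27 27 27 27 27 26 26 25 27 36 44
43 33 25 25 26 26 27 31 35 36 37 35 35 29 27 26 26 24 35 44
44 35 21 26 26 34 36 35 35 35 35 35 36 36 37 31 24 20 35 44
44 40 20 21 34 36 35 35 35 35 35 35 35 35 35 33 28 19 35 44
44 41 20 29 31 31 33 35 35 35 36 35 33 32 31 31 30 24 35 44
44 42 24 30 30 31 31 31 31 31 31 31 31 31 31 31 30 29 30 45
44 44 24 30 30 30 31 31 31 31 31 31 31 31 30 31 30 29 27 44
44 44 27 30 31 30 31 31 31 31 31 31 31 31 31 30 30 27 30 44
44 44 35 29 30 31 31 31 31 31 31 31 31 31 31 30 30 26 36 44
44 44 44 27 29 31 31 31 31 31 31 31 31 31 31 29 24 34 44 45
44 44 44 44 30 26 30 31 31 31 31 31 31 30
[... 640 characters left out ...]
3 17 19 16 19 31 25 19 14 23 24 23 26 31
40 34 20 23 22 19 14 17 15 14 19 33 19 16 16 30 23 19 26 30
35 40 19 21 34 35 21 13 13 13 17 22 30 17 25 32 28 18 26 31
34 35 19 28 31 32 32 24 27 25 25 26 29 20 23 31 31 24 26 30
31 30 21 31 31 31 31 31 31 21 24 31 31 25 31 31 31 29 26 31
34 31 23 31 31 31 31 31 32 31 32 31 31 31 31 31 31 29 26 31
42 30 23 31 31 31 32 31 31 32 32 31 31 31 31 31 31 27 29 32
42 31 26 29 31 31 31 31 31 32 31 31 31 31 31 31 30 23 31 31
40 31 30 24 30 32 31 31 31 32 32 31 31 31 31 30 24 32 37 32
43 31 31 31 26 26 30 31 31 32 31 31 31 31 27 29 36 45 45 45
44 32 31 31 31 30 26 25 25 26 26 26 25 29 33 42 45 45 45 45
45 36 31 31 31 31 31 30 38 33 35 40 42 43 45 45 45 45 45 45
```

Capsules show as dark spots inside the jar, and the load is down to 1.2 N, which is the empty cup. I'll centre the mouth, roll a bit more and shake to be sure, then roll back.

move_arm([
  {"x":4,"y":11,"z":1,"rx":0,"ry":0,"rz":0},
  {"x":5,"y":12,"z":2,"rx":0,"ry":0,"rz":0},
  {"x":0,"y":0,"z":0,"rx":0,"ry":0,"rz":-6},
  {"x":0,"y":0,"z":0,"rx":0,"ry":0,"rz":-7},
  {"x":0,"y":0,"z":0,"rx":0,"ry":0,"rz":-6},
])

```text
t: 24.35
position: [0.537, -0.2314, 0.1239]
orientation: [[-0.241, -0.846, 0.475], [-0.254, 0.527, 0.811], [-0.937, 0.075, -0.342]]
contact_force: [-0.4, -1.1, -1.4]
width: 0.0492
grasp_force: 73.0
```

move_arm([
  {"x":0,"y":0,"z":0,"rx":0,"ry":0,"rz":5},
  {"x":0,"y":0,"z":0,"rx":0,"ry":0,"rz":-5},
  {"x":0,"y":0,"z":0,"rx":0,"ry":0,"rz":5},
  {"x":0,"y":0,"z":0,"rx":0,"ry":0,"rz":-5},
  {"x":0,"y":0,"z":0,"rx":0,"ry":0,"rz":0},
])

```text
t: 24.77
position: [0.5371, -0.2315, 0.1238]
orientation: [[-0.243, -0.846, 0.474], [-0.253, 0.528, 0.811], [-0.936, 0.077, -0.342]]
contact_force: [0.5, -0.2, -1.6]
width: 0.0493
grasp_force: 73.0
```

```bash
python3 - <<'E'
from rel import *
from h import *
z=[]
for i in range(20): f=vision.grab_frame("scene"); z.append(monitor.get_obs()["contact_force"][2])
print(np.mean(z),np.std(z)); rel(70,60)
b=cv2.cvtColor(f["img"],cv2.COLOR_RGB2GRAY)
print("\n".join(" ".join(f"{v//3:2d}" for v in r) for r in b[125:155:2,276:326:2]))
E
```

```text
-1.32716617460503 0.37955416377206674
t 25.7667 tcp [ 0.537  -0.2315  0.1238] gp [ 0.528  -0.2469  0.1303] q [ -56.7   47.7   -0.3   92.6   57.4 -140.4]
al 70.0 psi 59.68 yz 0.0810555324344789
rotvec deg (tool) [  0.0183   0.4662 174.9399]
36 25 25 26 26 23 23 22 21 17 16 16 18 21 23 23 23 23 23 23 23 24 26 26 33
33 25 26 26 26 23 22 22 23 23 23 23 23 23 23 23 23 23 23 23 23 23 26 26 31
33 25 26 26 25 23 22 23 23 23 24 23 23 23 23 23 23 23 22 23 22 23 26 26 32
35 24 25 26 23 22 22 23 22 21 23 22 21 23 23 23 23 23 22 22 22 22 24 25 31
29 24 22 22 22 22 21 18 18 18 20 19 17 19 27 23 20 20 13 16 22 22 22 23 24
22 23 22 22 23 21 15 12 20 21 16 13 12 17 33 21 19 19 14 14 22 22 23 23 20
22 20 23 25 26 25 14 14 17 17 15 14 12 19 34 24 16 15 16 16 29 27 24 20 20
23 18 20 25 33 36 25 14 13 14 13 14 14 17 24 28 23 17 17 21 31 33 25 19 19
23 19 20 28 33 35 35 30 16 14 15 16 10 17 19 25 32 22 24 24 30 31 31 22 19
24 18 24 31 31 31 32 32 25 23 27 26 24 25 26 28 28 21 19 23 31 31 31 28 20
26 20 29 31 31 31 31 31 30 29 29 20 18 19 26 30 29 22 20 29 31 31 31 31 22
27 22 30 31 31 31 31 31 31 31 31 28 26 30 31 31 31 30 29 31 31 31 31 31 25
31 23 30 30 31 31 31 31 31 31 31 31 31 31 31 31 32 31 31 32 31 31 31 31 25
40 26 30 31 31 31 31 31 31 31 31 32 32 31 31 31 31 31 31 31 31 31 31 31 24
43 28 29 31 31 31 31 31 31 31 31 31 31 31 31 31 31 31 31 31 31 31 31 29 24
```

move_arm([
  {"x":0,"y":0,"z":0,"rx":0,"ry":0,"rz":7},
  {"x":0,"y":0,"z":0,"rx":0,"ry":0,"rz":7},
  {"x":0,"y":0,"z":0,"rx":0,"ry":0,"rz":7},
  {"x":0,"y":0,"z":0,"rx":0,"ry":0,"rz":7},
  {"x":0,"y":0,"z":0,"rx":0,"ry":0,"rz":7},
])

```text
t: 26.18
position: [0.537, -0.2315, 0.1238]
orientation: [[-0.69, -0.547, 0.474], [0.101, 0.576, 0.811], [-0.717, 0.608, -0.342]]
contact_force: [0.2, 0.1, -1.1]
width: 0.0489
grasp_force: 73.0
```

move_arm([
  {"x":0,"y":0,"z":0,"rx":0,"ry":0,"rz":7},
  {"x":0,"y":0,"z":0,"rx":0,"ry":0,"rz":7},
  {"x":0,"y":0,"z":0,"rx":0,"ry":0,"rz":7},
  {"x":0,"y":0,"z":0,"rx":0,"ry":0,"rz":7},
  {"x":0,"y":0,"z":0,"rx":0,"ry":0,"rz":7},
])

```text
t: 26.6
position: [0.5371, -0.2315, 0.1238]
orientation: [[-0.879, -0.052, 0.474], [0.413, 0.414, 0.811], [-0.239, 0.909, -0.342]]
contact_force: [-0.2, 1.0, -1.8]
width: 0.0493
grasp_force: 73.0
```

move_arm([
  {"x":0,"y":0,"z":0,"rx":0,"ry":0,"rz":7},
  {"x":0,"y":0,"z":0,"rx":0,"ry":0,"rz":7},
  {"x":0,"y":0,"z":0,"rx":0,"ry":0,"rz":7},
  {"x":0,"y":0,"z":0,"rx":0,"ry":0,"rz":7},
  {"x":0,"y":0,"z":0,"rx":0,"ry":0,"rz":7},
])

```text
t: 27.02
position: [0.537, -0.2315, 0.1238]
orientation: [[-0.75, 0.461, 0.474], [0.576, 0.102, 0.811], [0.326, 0.881, -0.342]]
contact_force: [0.0, 0.1, -0.8]
width: 0.0491
grasp_force: 73.0
```

move_arm([
  {"x":0,"y":0,"z":0,"rx":0,"ry":0,"rz":7},
  {"x":0,"y":0,"z":0,"rx":0,"ry":0,"rz":7},
  {"x":0,"y":0,"z":0,"rx":0,"ry":0,"rz":7},
  {"x":0,"y":0,"z":0,"rx":0,"ry":0,"rz":7},
  {"x":0,"y":0,"z":0,"rx":0,"ry":0,"rz":7},
])

```text
t: 27.43
position: [0.537, -0.2315, 0.1238]
orientation: [[-0.349, 0.808, 0.474], [0.53, -0.247, 0.811], [0.772, 0.535, -0.342]]
contact_force: [1.0, -0.2, -1.0]
width: 0.0495
grasp_force: 73.0
```

move_arm([
  {"x":0,"y":0,"z":0,"rx":0,"ry":0,"rz":7},
  {"x":0,"y":0,"z":0,"rx":0,"ry":0,"rz":7},
  {"x":0,"y":0,"z":0,"rx":0,"ry":0,"rz":7},
  {"x":0,"y":0,"z":0,"rx":0,"ry":0,"rz":7},
  {"x":0,"y":0,"z":0,"rx":0,"ry":0,"rz":7},
])

```text
t: 27.85
position: [0.5371, -0.2315, 0.1238]
orientation: [[0.177, 0.862, 0.474], [0.293, -0.506, 0.811], [0.94, -0.005, -0.342]]
contact_force: [0.5, -0.2, -1.3]
width: 0.0493
grasp_force: 73.0
```

```bash
python3 - <<'E'
from rel import *
from h import *
z=[]
for i in range(10): vision.grab_frame("top"); z.append(monitor.get_obs()["contact_force"][2])
print("fz",np.mean(z))
rel(69.95,59.7,[.540,-.004,.145])
o,f=wrist()
for k in ("cap0_mid","cup_mid"): print(k,[(round(b["score"],2),(np.array(b["xy"])*[640,480]).round()) for b in spotter.boxes_of(k,f)[:6]])
g=cv2.cvtColor(f["img"],cv2.COLOR_RGB2GRAY)
print("\n".join(" ".join(f"{v//3:2d}" for v in r) for r in g[190:310:7,225:410:8]))
f=vision.grab_frame("top");print([(round(b["score"],2),(np.array(b["xy"])*[640,480]).round(),onz(f,np.array(b["xy"])*[640,480],.015).round(3)) for b in spotter.boxes_of("cap0_mid",f)[:8]])
E
```

```text
fz -1.5597640908279193
t 28.35 tcp [ 0.5371 -0.2315  0.1238] gp [ 0.528  -0.2469  0.1303] q [-56.7  47.7  -0.3  92.6  57.4  34.5]
al 70.0 psi 59.67 yz 0.002016646789573703
rotvec deg (tool) [ 0.0243 -0.0479  0.1141]
shift of gp in tool mm, current axes [  87.845  -112.131   197.6546] TCP shift to target, target axes [  87.7709 -112.2303  197.6286] down in target axes [-0.9394  0.      0.3428]
cap0_mid []
cup_mid [(0.85, array([319., 303.])), (0.43, array([383., 193.]))]
57 57 59 57 58 56 57 57 58 34 23 24 24 46 47 46 47 48 47 48 48 47 40 23
57 57 56 58 57 58 58 58 58 58 58 25 23 24 32 47 47 47 48 48 48 48 48 49
56 58 57 58 58 58 59 50 46 36 30 28 28 32 41 46 44 48 48 47 48 48 48 49
32 31 39 56 59 49 32 24 24 25 26 25 26 25 26 25 25 41 46 48 48 47 48 49
33 32 33 34 44 23 24 24 26 26 26 26 26 26 25 25 24 24 25 46 46 47 48 48
31 30 31 46 21 23 24 25 25 26 26 25 26 26 25 25 24 24 23 22 46 32 47 48
31 32 46 19 21 22 24 24 25 25 26 25 26 26 25 25 24 24 23 23 28 38 23 33
30 33 39 19 21 23 24 24 24 25 26 26 26 26 25 25 24 23 23 22 20 45 24 24
31 44 17 18 21 23 24 25 24 26 26 26 27 26 25 25 25 24 23 22 19 45 31 49
32 41 21 19 21 22 25 24 24 26 26 26 26 25 25 25 24 24 23 21 18 41 57 58
31 32 31 19 21 22 23 25 24 26 26 26 26 26 25 25 24 23 22 20 19 46 56 57
32 29 46 19 21 22 23 24 24 26 26 25 26 26 26 25 24 23 22 21 22 44 57 57
31 33 35 41 22 22 23 24 24 25 25 26 27 26 25 25 24 22 22 19 45 23 57 56
32 32 23 45 39 23 24 23 25 25 26 27 26 26 25 25 24 23 22 46 28 21 58 59
31 32 22 23 38 47 26 24 24 26 25 27 26 26 25 25 24 35 47 26 23 25 58 56
28 57 21 23 24 25 47 47 43 31 26 26 27 28 32 45 46 36 25 24 23 32 56 56
56 57 23 22 24 25 25 26 27 38 48 49 45 42 38 28 25 25 25 24 22 39 56 57
10 39 31 22 24 24 25 25 26 24 26 26 27 25 25 26 25 26 25 24 21 40 23  9
[]
```

move_arm([
  {"x":6,"y":-7,"z":12,"rx":0,"ry":0,"rz":0},
  {"x":12,"y":-15,"z":26,"rx":0,"ry":0,"rz":0},
  {"x":12,"y":-15,"z":26,"rx":0,"ry":0,"rz":0},
  {"x":12,"y":-15,"z":26,"rx":0,"ry":0,"rz":0},
  {"x":12,"y":-15,"z":26,"rx":0,"ry":0,"rz":0},
])

```text
t: 29.02
position: [0.5433, -0.0863, 0.1349]
orientation: [[0.172, 0.863, 0.475], [0.295, -0.505, 0.811], [0.94, 0.001, -0.342]]
contact_force: [1.4, -0.8, -1.6]
width: 0.049
grasp_force: 73.0
```

move_arm([
  {"x":12,"y":-15,"z":26,"rx":0,"ry":0,"rz":0},
  {"x":12,"y":-15,"z":26,"rx":0,"ry":0,"rz":0},
  {"x":8,"y":-11,"z":20,"rx":0,"ry":0,"rz":0},
  {"x":2,"y":-4,"z":10,"rx":0,"ry":0,"rz":0},
  {"x":0,"y":0,"z":0,"rx":0,"ry":0,"rz":0},
])

```text
t: 29.43
position: [0.5486, 0.0144, 0.1392]
orientation: [[0.171, 0.865, 0.472], [0.296, -0.502, 0.812], [0.94, 0.001, -0.342]]
contact_force: [0.4, 0.5, -1.5]
width: 0.049
grasp_force: 73.0
```

```bash
python3 - <<'E'
from rel import *
from h import *
z=[]
for i in range(10): f=vision.grab_frame("top"); z.append(monitor.get_obs()["contact_force"][2])
print("fz",np.mean(z))
rel(69.95,59.7,[.540,-.004,.046])
for n in ("top","scene"):
  f=vision.grab_frame(n)
  for k in ("cap0_mid","jar_mouth"): print(n,k,[(round(b["score"],2),(np.array(b["xy"])*[640,480]).round(),onz(f,np.array(b["xy"])*[640,480],.015).round(3)) for b in spotter.boxes_of(k,f)[:8] if b["score"]>.15])
  g=cv2.cvtColor(f["img"],cv2.COLOR_RGB2GRAY)
  if n=="top": print("\n".join(" ".join(f"{v//3:2d}" for v in r) for r in g[284:344:2,428:492:2]))
E
```

```text
fz -1.1504307695994014
t 29.9333 tcp [0.5495 0.0111 0.1385] gp [ 0.5405 -0.0043  0.145 ] q [-38.   29.5 -31.5  49.   68.6  68.5]
al 70.0 psi 59.64 yz 0.0006292379241836448
rotvec deg (tool) [ 0.0539 -0.0483  0.0187]
shift of gp in tool mm, current axes [-93.0202  -0.645   33.8332] TCP shift to target, target axes [-93.0079  -0.6006  33.9123] down in target axes [-0.9394  0.      0.3428]
top cap0_mid []
top jar_mouth [(0.88, array([454., 303.]), array([ 0.524, -0.262,  0.015]))]
52 52 52 52 52 52 52 52 53 49 38 44 48 42 34 32 31 32 31 31 32 34 38 48 50 50 52 52 52 52 52 52
52 52 52 52 52 52 53 42 32 34 46 44 45 45 45 44 42 34 32 32 31 32 32 31 34 47 50 51 52 52 52 52
52 52 52 52 53 49 35 29 43 48 45 46 47 47 46 46 46 46 46 41 31 32 32 31 31 31 38 49 50 52 51 52
52 52 52 52 43 29 34 43 48 47 47 46 47 46 47 46 46 46 46 47 46 37 29 32 31 31 31 33 49 51 52 51
52 52 53 46 26 36 43 48 47 46 47 47 47 47 46 47 46 46 46 46 46 47 41 30 32 32 32 31 33 48 51 52
52 52 47 26 35 39 47 46 46 46 46 46 46 46 46 46 46 46 46 45 46 46 46 42 31 31 31 31 31 34 50 51
52 53 30 34 40 45 48 46 46 47 46 46 46 46
[... 1718 characters left out ...]
7 15 15 14 12 12 14 13 14 13 10 10  9  9  9  9  9 14 13  9 11 15
21 21 21 21 20 20 19 15 19 19 18 15 14 13 14 14 13 14 14 10 10 10  9  9  9  9 10 11 10 11 14 19
22 21 21 21 20 20 17 18 19 19 17 14 14 14 14 14 14 13 11 10  9  9  9  9  9  9  9 11 11 14 19 13
22 21 21 21 21 21 16 20 20 20 16 13 12 12 12 11 12 13 11  9  9  9 10  8 10  9 10 10 14 19 13  9
22 22 21 22 22 15 21 21 20 18 14 12 11 11 11 13 11 11  8  9 11  9  9  9  8 11 10 14 18 13  8  9
22 22 22 22 20 18 21 21 22 15 12 12 12 12 11 12 11 10  8 11 12  9  8  9  9 10 15 17 13 10 10  9
scene cap0_mid [(0.5, array([306., 133.]), array([ 0.475, -0.299,  0.015]))]
scene jar_mouth [(0.63, array([304., 135.]), array([ 0.484, -0.295,  0.015]))]
```

move_arm([
  {"x":-22,"y":0,"z":8,"rx":0,"ry":0,"rz":0},
  {"x":-28,"y":0,"z":10,"rx":0,"ry":0,"rz":0},
  {"x":-22,"y":0,"z":8,"rx":0,"ry":0,"rz":0},
  {"x":-12,"y":0,"z":5,"rx":0,"ry":0,"rz":0},
  {"x":-5,"y":0,"z":1,"rx":0,"ry":0,"rz":0},
])

```text
t: 30.65
position: [0.5489, 0.0117, 0.0425]
orientation: [[0.174, 0.863, 0.474], [0.295, -0.504, 0.812], [0.94, -0.001, -0.342]]
contact_force: [-0.9, 1.3, -1.0]
width: 0.0491
grasp_force: 73.0
```

move_arm([
  {"x":-3,"y":0,"z":1,"rx":0,"ry":0,"rz":0},
  {"x":-2,"y":0,"z":1,"rx":0,"ry":0,"rz":0},
  {"x":-1,"y":0,"z":0.4,"rx":0,"ry":0,"rz":0},
  {"x":0,"y":0,"z":0,"rx":0,"ry":0,"rz":0},
  {"x":0,"y":0,"z":0,"rx":0,"ry":0,"rz":0},
])

```text
t: 31.07
position: [0.5496, 0.0114, 0.0382]
orientation: [[0.171, 0.863, 0.475], [0.296, -0.505, 0.811], [0.94, 0.002, -0.342]]
contact_force: [0.2, 0.4, -0.8]
width: 0.0495
grasp_force: 73.0
```

```bash
python3 - <<'E'
from rel import *
for i in range(2): vision.grab_frame("top")
rel(69.95,59.7,[.540,-.004,.0415]);print(monitor.get_obs()["contact_force"])
E
```

```text
t 31.1667 tcp [0.5495 0.0114 0.0381] gp [ 0.5405 -0.004   0.0446] q [-38.   39.  -36.2  34.8  68.6  68.5]
al 69.99 psi 59.66 yz 0.00167538264081304
rotvec deg (tool) [ 0.0384 -0.0434  0.0882]
shift of gp in tool mm, current axes [-2.9613 -0.466   0.8234] TCP shift to target, target axes [-2.9758 -0.4736  0.8259] down in target axes [-0.9394  0.      0.3428]
[ 0.5411 -0.3806 -2.1314]
```

move_arm([
  {"x":-1.5,"y":0,"z":0.5,"rx":0,"ry":0,"rz":0},
  {"x":-1,"y":0,"z":0.3,"rx":0,"ry":0,"rz":0},
  {"x":-0.6,"y":0,"z":0.2,"rx":0,"ry":0,"rz":0},
  {"x":0,"y":0,"z":0,"rx":0,"ry":0,"rz":0},
  {"x":0,"y":0,"z":0,"rx":0,"ry":0,"rz":0},
])

```text
t: 31.58
position: [0.5495, 0.0114, 0.0349]
orientation: [[0.172, 0.863, 0.475], [0.294, -0.505, 0.811], [0.94, 0.001, -0.341]]
contact_force: [-2.9, -1.6, 7.0]
width: 0.0489
grasp_force: 73.8
```

move_arm([
  {"x":0,"y":0,"z":0,"rx":0,"ry":0,"rz":0},
  {"x":0,"y":0,"z":0,"rx":0,"ry":0,"rz":0},
  {"x":0,"y":0,"z":0,"rx":0,"ry":0,"rz":0},
  {"x":0,"y":0,"z":0,"rx":0,"ry":0,"rz":0},
  {"x":0,"y":0,"z":0,"rx":0,"ry":0,"rz":0},
])

```text
t: 32.0
position: [0.5495, 0.0114, 0.0349]
orientation: [[0.171, 0.863, 0.475], [0.295, -0.505, 0.811], [0.94, 0.001, -0.341]]
contact_force: [-3.0, -1.7, 6.5]
width: 0.0493
grasp_force: 73.8
```

move_arm([
  {"x":0,"y":0,"z":0,"rx":0,"ry":0,"rz":0},
  {"x":0,"y":0,"z":0,"rx":0,"ry":0,"rz":0},
  {"x":0,"y":0,"z":0,"rx":0,"ry":0,"rz":0},
  {"x":0,"y":0,"z":0,"rx":0,"ry":0,"rz":0},
  {"x":0,"y":0,"z":0,"rx":0,"ry":0,"rz":0},
], gripper=1)

```text
t: 32.42
position: [0.5493, 0.0114, 0.0343]
orientation: [[0.172, 0.863, 0.474], [0.296, -0.505, 0.811], [0.94, 0.001, -0.342]]
contact_force: [-0.3, 0.1, -0.6]
width: 0.0851
grasp_force: 0.0
```

move_arm([
  {"x":0,"y":0,"z":0,"rx":0,"ry":0,"rz":0},
  {"x":5,"y":0,"z":-2,"rx":0,"ry":0,"rz":0},
  {"x":14,"y":0,"z":-5,"rx":0,"ry":0,"rz":0},
  {"x":25,"y":0,"z":-9,"rx":0,"ry":0,"rz":0},
  {"x":28,"y":0,"z":-10,"rx":0,"ry":0,"rz":0},
])

```text
t: 32.83
position: [0.549, 0.0119, 0.1116]
orientation: [[0.174, 0.863, 0.474], [0.295, -0.505, 0.812], [0.94, -0.001, -0.342]]
contact_force: [0.4, -0.1, -0.0]
width: 0.0853
grasp_force: 0.0
```

move_arm([
  {"x":28,"y":0,"z":-10,"rx":0,"ry":0,"rz":0},
  {"x":28,"y":0,"z":-10,"rx":0,"ry":0,"rz":0},
  {"x":20,"y":0,"z":-7,"rx":0,"ry":0,"rz":0},
  {"x":0,"y":0,"z":0,"rx":0,"ry":0,"rz":0},
  {"x":0,"y":0,"z":0,"rx":0,"ry":0,"rz":0},
])

```text
t: 33.25
position: [0.5497, 0.0121, 0.1925]
orientation: [[0.17, 0.863, 0.475], [0.297, -0.505, 0.811], [0.94, 0.003, -0.342]]
contact_force: [-0.0, -0.4, -0.4]
width: 0.0853
grasp_force: 0.0
```

```bash
python3 - <<'E'
from rel import *
from h import *
vision.grab_frame("top");vision.grab_frame("top");rel(70,60)
for n in ("scene","top","wrist"):
  f=vision.grab_frame(n) if n!="wrist" else wrist()[1];save(f,"end_"+n)
  for k in ("cup_mid","cap0_mid","jar_mouth","mat","lidded_jar","dish","mixer"): print(n,k,[(round(b["score"],2),(np.array(b["xy"])*[640,480]).round()) for b in spotter.boxes_of(k,f)[:7] if b["score"]>.2])
  print("pred rim",proj(f,[.5405,-.004,.087]),"mid",proj(f,[.5405,-.004,.045]))
f=vision.grab_frame("scene");g=cv2.cvtColor(f["img"],cv2.COLOR_RGB2GRAY)
print("\n".join(" ".join(f"{v//3:2d}" for v in r) for r in g[115:160:2,276:328:2]))
E
```

```text
t 33.35 tcp [0.5494 0.0123 0.191 ] gp [ 0.5404 -0.0031  0.1975] q [-37.9  25.2 -28.2  56.6  68.7  68.7]
al 69.99 psi 59.69 yz 0.00020591667966514827
rotvec deg (tool) [ 0.287   0.0077 -0.0919]
scene cup_mid [(0.78, array([359., 219.]))]
scene cap0_mid [(0.57, array([307., 133.]))]
scene jar_mouth [(0.59, array([300., 145.]))]
scene mat [(0.67, array([373., 241.]))]
scene lidded_jar [(0.96, array([192., 178.]))]
scene dish [(0.72, array([258., 286.]))]
scene mixer [(0.69, array([351., 426.]))]
pred rim [361.7462 207.1701] mid [360.2204 222.7741]
top cup_mid [(0.79, array([316., 291.]))]
top cap0_mid []
top jar_mouth [(0.95, array([460., 303.])), (0.37, array([149., 329.]))]
top mat [(0.7, array([305., 295.]))]
top lidded_jar [(0.68, array([454., 173.])), (0.49, array([305., 293.])), (0.29, array([458., 316.]))]
top dish [(0.89, array([321., 185.]))]
top mixer [(0.61, array([167., 174.]))]
pred rim [314.8097 289.0055] mid [314.3212 290.7163]
wrist cup_mid [(0.55, array([321., 425.]))]
wrist cap0_mid []
wrist jar_mouth []
wrist mat [(0.78, array([304., 412.]))]
wrist lidded_jar []
wrist
[... 1224 characters left out ...]
2 21 25 31 31 31 32 32 25 24 27 27 25 27 28 28 29 21 19 23 31 31 31 29 21 26
35 23 29 31 31 32 31 32 30 29 30 21 18 20 26 30 29 21 20 29 31 31 31 31 23 26
38 24 30 31 31 31 31 31 32 31 32 29 27 30 31 31 31 30 30 31 31 31 31 31 25 26
41 24 31 31 31 31 31 32 32 31 31 32 32 31 31 31 31 32 32 31 31 31 31 31 26 27
42 28 30 31 31 31 31 32 32 31 31 32 32 32 31 32 32 32 31 32 31 31 31 30 24 29
44 28 29 31 31 31 31 31 32 32 32 32 31 32 32 32 31 32 32 31 31 31 31 29 24 30
45 36 25 31 31 31 31 31 32 32 32 31 32 32 31 32 32 32 32 31 31 31 31 24 26 31
45 43 30 27 31 31 31 31 32 32 31 32 32 32 31 31 31 32 31 31 31 31 26 24 30 31
45 45 41 27 27 30 31 32 31 32 31 32 31 32 32 32 32 31 32 31 29 25 25 29 31 31
```

```bash
python3 - <<'E'
from h import *
g=cv2.imread("pics/end_top.png",0);g0=cv2.imread("pics/top0.png",0)
P=lambda im,r,c:print("\n".join(" ".join(f"{v//3:2d}" for v in x) for x in im[r:r+38,c:c+38][::2,::1][:, ::2]),"\n")
P(g0,308,138);P(g,272,296)
print("\n".join(" ".join(f"{v//3:2d}" for v in x) for x in g[282:344:2,428:494:2]))
E
```

```text
37 37 37 37 36 36 35 35 36 36 36 37 37 37 37 37 36 37 38
36 35 35 36 35 36 36 35 36 33 28 20 17 17 21 28 37 37 36
36 36 36 36 36 38 42 30 26 27 28 39 36 18 17 19 26 30 35
35 35 35 35 40 28 20 18 18 19 19 19 27 40 21 18 18 19 27
35 36 37 40 23 18 19 19 18 19 20 25 29 30 39 18 18 19 18
37 36 40 24 18 18 19 19 18 20 30 32 31 14 25 35 17 18 18
35 36 36 17 17 19 19 18 18 26 31 31 33 16 14 33 19 18 18
35 37 21 18 18 18 18 18 20 37 31 31 28 15 14 28 25 17 18
34 38 18 17 19 17 18 18 32 45 42 37 31 19 23 29 35 17 18
36 35 17 17 18 17 18 17 36 36 29 28 30 34 31 33 34 17 18
38 39 18 17 18 18 19 17 28 31 31 19 16 32 31 35 23 19 19
36 40 19 17 18 17 18 19 32 31 32 25 15 26 30 39 20 18 18
36 38 33 17 19 18 18 18 29 31 30 15 14 18 41 36 18 18 18
36 35 39 19 17 19 18 18 18 25 42 41 31 43 42 20 18 18 18
36 37 36 38 18 17 18 18 18 18 29 44 44 43 26 18 18 17 25
37 36 36 37 40 25 17 17 17 17 18 29 41 24 17 19 18 23 38
37 37 37 37 37 39 39 39 39 41 37 26 21 16 15 14 28 37 37
37 36 37 36 37 36 36 36 36 30 22 18 18 18 32 36 38 37 37
37 36 37 37 37 37 37 37 37 38 37 37 38 38 37 37 36 36 36 

33 32 33 33 34 
[... 3438 characters left out ...]
8  9 10
48 27 13 15 21 20 20 20 19 18 18 18 17 14 15 16 13 12 13 11 11 12 10 13 12 13 12 10  9  9 10 10 10
37 12 13 19 20 20 20 19 19 19 19 18 17 15 17 17 14 13 14 10 12 13 13 13 12 11  9  8  9  8  9  9  8
18 14 18 22 22 21 20 20 19 19 19 18 14 19 18 18 15 14 13 13 14 13 13 13 12 10  9  8  9  8  8  8  8
14 14 22 21 21 20 20 20 20 20 20 16 18 19 19 14 14 12 14 13 13 13 13 13 11  9  9  9  8  7  8  8  7
14 20 22 21 21 21 21 20 20 20 18 16 20 19 16 14 12 12 11 12 12 12 11 11  9  9  8  8  8  8  8  8  8
16 22 22 22 22 21 21 20 20 20 15 20 20 20 15 14 12 11 11 13 12 13 11 11  9  8 10  9  7  9  8  8  8
21 22 22 21 21 21 21 20 21 17 18 20 20 18 14 13 12 10 11 11 13 12 10 10  8  9 12  7  7  8  8  8 10
```

move_arm([
  {"x":20,"y":-15,"z":20,"rx":0,"ry":0,"rz":0},
  {"x":15,"y":-20,"z":30,"rx":0,"ry":0,"rz":0},
  {"x":10,"y":-20,"z":32,"rx":0,"ry":0,"rz":0},
  {"x":10,"y":-20,"z":32,"rx":0,"ry":0,"rz":0},
  {"x":5,"y":-10,"z":16,"rx":0,"ry":0,"rz":0},
])

```text
t: 35.02
position: [0.5495, 0.1389, 0.2008]
orientation: [[0.174, 0.864, 0.473], [0.3, -0.504, 0.81], [0.938, 0.001, -0.347]]
contact_force: [1.8, -0.4, -0.5]
width: 0.0854
grasp_force: 0.0
```

move_arm([
  {"x":10,"y":-20,"z":32,"rx":0,"ry":0,"rz":0},
  {"x":10,"y":-20,"z":32,"rx":0,"ry":0,"rz":0},
  {"x":10,"y":-20,"z":32,"rx":0,"ry":0,"rz":0},
  {"x":0,"y":0,"z":0,"rx":0,"ry":0,"rz":0},
  {"x":0,"y":0,"z":0,"rx":0,"ry":0,"rz":0},
])

```text
t: 35.43
position: [0.5494, 0.2153, 0.1927]
orientation: [[0.177, 0.866, 0.468], [0.307, -0.5, 0.81], [0.935, 0.001, -0.354]]
contact_force: [-0.7, 0.5, -0.2]
width: 0.0855
grasp_force: 0.0
```

```bash
python3 - <<'E'
from rel import *
from h import *
vision.grab_frame("top");rel(70,60);f=vision.grab_frame("top");save(f,"fin_top")
g=cv2.cvtColor(f["img"],cv2.COLOR_RGB2GRAY);g0=cv2.imread("pics/top0.png",0)
print("\n".join(" ".join(f"{v//3:2d}" for v in x) for x in g[300:348:2,428:494:2]))
m=((cv2.absdiff(g,g0)>25)*255).astype(np.uint8)
n,l,s,c=cv2.connectedComponentsWithStats(m)
for i in range(1,n):
    if 12<s[i,4]: print(s[i],c[i].round(),onz(f,c[i],.01).round(3))
s2=vision.grab_frame("scene");a=cv2.imread("pics/scene0.png",0);m=((cv2.absdiff(cv2.cvtColor(s2["img"],cv2.COLOR_RGB2GRAY),a)>25)*255).astype(np.uint8)
n,l,s,c=cv2.connectedComponentsWithStats(m)
print([(s[i].tolist(),c[i].round().tolist()) for i in range(1,n) if s[i,4]>12])
E
```

```text
t 35.4833 tcp [0.55   0.2144 0.1928] gp [0.541  0.199  0.1995] q [-13.5  13.3 -53.7 -14.   63.7 130. ]
al 69.27 psi 59.89 yz 0.0004775906589812463
rotvec deg (tool) [ 0.1002  0.7322 -0.008 ]
51 27 35 38 42 46 45 45 45 45 44 44 45 45 45 45 45 44 44 44 44 44 44 45 44 44 30 30 31 30 29 37 48
43 26 39 38 44 45 45 45 45 44 45 44 44 44 44 45 44 44 44 44 44 44 44 44 44 44 38 30 30 30 30 30 46
35 30 39 38 46 43 45 45 45 45 44 45 44 44 45 44 45 45 44 44 45 45 45 45 44 44 42 29 30 30 30 29 42
28 34 39 39 46 45 45 44 45 45 44 44 45 44 44 44 45 45 44 45 33 31 36 42 45 37 37 30 30 29 30 29 36
26 35 38 39 46 45 45 44 45 44 45 45 44 44 44 45 44 45 45 36 16 34 34 33 26 25 18 31 29 29 29 29 30
27 37 39 40 46 44 45 44 44 44 45 45 44 44 45 38 36 38 36 30 16 35 35 35 16 17 19 25 30 30 29 29 29
25 37 39 40 46 45 45 45 44 45 44 45 44 44 46 19 15 17 20 42 19 22 34 36 22 32 35 26 29 30 29 29 29
27 36 39 38 46 45 45 45 45 44 45 44 44 44 45 24 23 28 25 45 42 23 34 46 27 31 35 28 29 29 29 29 29
31 34 38 38 46 45 45 44 45 44 44 44 44 44 45 32 29 35 29 43 21 28 14 33 35 28 34 30 27 29 29 29 29
32 33 39 38 45 45 
[... 2424 characters left out ...]
[380, 0, 192, 324, 23459], [451.0, 148.0]), ([570, 0, 34, 9, 241], [586.0, 3.0]), ([466, 5, 4, 16, 23], [468.0, 12.0]), ([581, 10, 16, 10, 96], [589.0, 14.0]), ([361, 33, 40, 32, 686], [381.0, 47.0]), ([635, 59, 5, 8, 17], [637.0, 62.0]), ([537, 87, 103, 164, 7781], [604.0, 190.0]), ([460, 93, 5, 8, 18], [461.0, 97.0]), ([306, 133, 10, 13, 70], [311.0, 138.0]), ([287, 134, 16, 13, 136], [296.0, 139.0]), ([563, 168, 8, 5, 18], [567.0, 171.0]), ([348, 196, 27, 11, 187], [361.0, 200.0]), ([515, 202, 15, 11, 71], [520.0, 206.0]), ([491, 288, 33, 28, 532], [509.0, 300.0]), ([486, 296, 4, 7, 18], [488.0, 299.0]), ([490, 302, 26, 17, 134], [502.0, 312.0]), ([479, 312, 30, 24, 449], [493.0, 324.0])]
```

Six black bands show in the jar, nothing lies on the table, and the beaker stands empty on the mat. Handing in.

```bash
python3 -c "
from station import order
print(order.hand_in())"
```

```text
the job is handed in; nothing more can be done
None
```

The job is handed in (no verdict came back): the camera images show all six capsules in the open jar, the empty beaker upright and released on the mat, and the lidded jar, dish and mixer where they were.

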